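Fit the filter glass to the tube reader

ROBOT

A 7-joint arm with a two-finger parallel gripper is mounted at the origin on the work surface. World frame = base frame: x ahead of the robot, y to its left, z up, the work surface at z = 0. Lengths are in m, angles in rad, forces in N, time in s.
With the tool pointing down it reaches from about 0.35 to 0.9 m from the base axis. Payload 7.2 kg.
Tool frame: the origin (TCP) lies at the very end of the fingers, on their centre line; the grasp point (between the pads) lies 19 mm behind it (ctrl.hold_point_z is the z of the grasp point in the tool frame, in m); z points along the fingers, y is the line along which they close (so a half turn about z gives the same grasp; the last joint's range is limited). The gripper opens to 85 mm and grips with 20 to 120 N. Pads are 22 mm wide; open, the fingers measure 114 mm over their backs; the gripper's body (76 mm by 85 mm) begins 54 mm behind the grasp point. The pads swing forward as they close: fully open they stand 13 mm farther back than shut.
Start: joints at [1.122, 0.411, -0.013, 1.596, 0.006, 1.134, -0.082], TCP at [0.232, -0.58, 0.231] pointing down, gripper open.
Joint ranges: [-2.95, 2.95], [-0.29, 1.99], [-1.47, 1.44], [0.14, 2.54], [-1.03, 4.17], [0.13, 1.85], [-2.86, 2.86]. Speed limits (rad/s): [2.39, 2.39, 3.01, 3.01, 3.14, 3.14, 3.14].

INTERFACE

Orientations are given as a unit quaternion [x, y, z, w].
In Python, from bench import status, viewer, job, ctrl gives the robot as it stands. The module is installed in compiled form; this text tells all that it offers.
- The arm moves only by the shell command python3 -m creep 'ROWS' [FORCE]. ROWS is JSON, a list of rows, each a list of 7 numbers: the shift along the tool's x, y, z in m, then the turn, a rotation vector about the tool's x, y, z in rad, then the closure, from -1 (fully open) to 1 (shut). In form: [[x, y, z, rx, ry, rz, gripper], ...]. A call has 1 to 10 rows; each row shifts and turns the commanded pose from where the row before left it, along the tool's axes as they then stand; what a row does not reach is not made up. A row lasts 1/12 s, in which the tool goes at most 41.7 mm and 7.16 degrees, less where a joint would pass 70% of its speed; a pose out of reach is approached as far as the arm can. A call is refused whole if a number of a shift passes 0.0417 or a number of a turn 0.125, either way. A call with a gripper value outside its range is refused whole. The fingers move at their own pace and stop on an object; FORCE is the grip in N (left out, the last holds). Time passes only in rows, so rows that do not move let the fingers close. It gives the time, the measured TCP pose, the force, the opening and the grip force at its end, in the units of the state.
- status.state(): the state, without advancing time (a new reading comes with each control period).
- viewer.read_camera(name): name is "side" or "top"; returns the picture (420x560x3 uint8, blue, green, red); there is no depth.
- viewer.calibration(name): a dict with "fovy" (degrees; the focal length in pixels is half the picture's height over the tangent of half this angle, whatever the lens; pixels are square), "cx", "cy" (the principal point, pixels), "xyz" and "rotation" of the camera in the world. Camera axes: x right, y up, looking along -z (the intrinsics and any distortion apply to the point x, -y, -z); pixel columns grow to the right and rows downward; lengths in m; the calibration is good to about 2 mm. A picture is of the moment at which its call begins. calibration takes no time and is no camera call.
- job.finish_job(): hands the job in; it is judged then, once.
The state is a dict: "time_s": time; "q": joint angles; "joint_vel": joint speeds; "joint_torque": joint torques, N m; "tcp_pos": TCP position; "orientation": TCP orientation; "ft_force": force on the tool from outside, world axes, zero at the start; "wrist_torque": the same for the moment, N m; "opening": finger opening in m; "grasp_force": force on a finger pad.
Only numpy, scipy, OpenCV 4.12 (cv2) and the standard library are available. Lean on these libraries where they do the work, as an engineer would, in place of code of your own. Each camera call takes 0.05 s, during which the arm holds its last target. There are 200 camera calls.

TASK

Lift the lamp head off the tube reader by its handle and stand it on the black mat; drop the blue filter glass flat into the reader's cell and screw the retaining ring down clockwise over it until it is snug on the glass. Then put the lamp head back over the cell, standing flat on the reader, and see that the cap of every sample tube is pressed fully shut, the tubes staying in their rack. Leave the jar, the tip box and the beaker where they are.

Things in the scene. Friction and masses are not known exactly. Their poses are not given: they have to be found in the camera images.
- reader: tube reader: a teal slab 140 x 150 mm, 30 mm high, fixed to the bench; origin at the middle of its underside. On its middle stands the cell: an upright aluminium neck 55 mm across and 24 mm high with a coarse dark three-start right-hand thread outside (68 mm across, lead 24 mm: one clockwise turn seen from above lowers the ring 24 mm).
- cell (a point): centre of the top rim of the cell, 54 mm above the bench. In the rim is a round pocket 49 mm across and 7 mm deep for the filter glass. z is up.
- lamp_handle (a point): middle of the handle bar of the blue lamp head: an upside-down can 100 mm across, 86 mm high, open below (hollow 92 mm wide, 62 mm deep), 0.3 to 0.6 kg, black bow handle on top. The bar runs along y, 12 x 12 mm, 62 mm free between its posts, 32 mm free below it; its middle is 124 mm above the lamp's bottom edge, on the axis. The lamp starts over the cell, bottom edge on the slab.
- mat: black rubber parking mat for the lamp, 130 x 130 mm, 4 mm thick, fixed; origin at the middle of its underside.
- tray: yellow parts tray, a flat plate 140 x 250 mm, 6 mm high, fixed; origin at the middle of its underside. The glass and the ring start on it.
- glass_mid (a point): centre of the blue filter glass, a thick disc 46 mm across and 16 mm high, its edges bevelled (2.5 mm below, 2 mm above); z is its axis. It lies flat on the tray at the start. Home in the cell, its bottom rests 7 mm below the rim and its upper 9 mm stand proud, so this point is 1 mm above the rim.
- ring_mid (a point): centre (half-way up) of the retaining ring, 43 mm high, z its axis. Lower 26 mm: black skirt, 76 mm across flats, 70 mm inside, with three inward pins (3 mm thick, 2.5 mm above its bottom edge) that run in the thread. Upper 17 mm: orange twelve-sided grip collar, 54 mm across flats, 34 mm hole; its underside presses on the glass. It stands on the tray, collar up.
- ring_foot (a point): centre of the ring's bottom edge. Set over the neck at any yaw, the ring rests on the thread with this point 2 to 10 mm below the rim; turned clockwise from above it enters the thread within 120 degrees (2 mm vertical play) and needs up to 300 degrees in all, in several grasps. Down on the glass, this point is 17 mm below the rim; up to 30 degrees more makes it tight (0.3 to 1 N m).
- rack: green tube rack, 70 x 210 mm, 65 mm high, fixed; origin at the middle of its underside. It has four square wells in a row along its y, 52 mm apart (tube1 at its -y end); 2 to 4 tubes are present.
- tube1: flip-cap sample tube 1, square-bodied, 28 mm wide, standing loosely (1 mm play all round) in a square well of the rack. Origin at the middle of its bottom; its mouth is 100 mm above. Its cap is hinged at mouth height, 19 mm from the axis along the tube's +x; shut, it is a lid 6 mm thick that reaches 44 mm from the hinge towards -x, thumb tab included.
- cap1 (a joint): angle of the blue cap of tube 1: 0 is pressed shut, about 1.57 stands upright over the hinge; it grows as the cap swings up and over to the tube's +x, to 1.9 at most. Stays where it is left; about 1.5 N at its free end moves it.
- tube2: flip-cap sample tube 2, square-bodied, 28 mm wide, standing loosely (1 mm play all round) in a square well of the rack. Origin at the middle of its bottom; its mouth is 100 mm above. Its cap is hinged at mouth height, 19 mm from the axis along the tube's +x; shut, it is a lid 6 mm thick that reaches 44 mm from the hinge towards -x, thumb tab included.
- cap2 (a joint): angle of the blue cap of tube 2: 0 is pressed shut, about 1.57 stands upright over the hinge; it grows as the cap swings up and over to the tube's +x, to 1.9 at most. Stays where it is left; about 1.5 N at its free end moves it.
- tube3: flip-cap sample tube 3, square-bodied, 28 mm wide, standing loosely (1 mm play all round) in a square well of the rack. Origin at the middle of its bottom; its mouth is 100 mm above. Its cap is hinged at mouth height, 19 mm from the axis along the tube's +x; shut, it is a lid 6 mm thick that reaches 44 mm from the hinge towards -x, thumb tab included.
- cap3 (a joint): angle of the blue cap of tube 3: 0 is pressed shut, about 1.57 stands upright over the hinge; it grows as the cap swings up and over to the tube's +x, to 1.9 at most. Stays where it is left; about 1.5 N at its free end moves it.
- tube4: flip-cap sample tube 4, square-bodied, 28 mm wide, standing loosely (1 mm play all round) in a square well of the rack. Origin at the middle of its bottom; its mouth is 100 mm above. Its cap is hinged at mouth height, 19 mm from the axis along the tube's +x; shut, it is a lid 6 mm thick that reaches 44 mm from the hinge towards -x, thumb tab included.
- cap4 (a joint): angle of the blue cap of tube 4: 0 is pressed shut, about 1.57 stands upright over the hinge; it grows as the cap swings up and over to the tube's +x, to 1.9 at most. Stays where it is left; about 1.5 N at its free end moves it.
- reagent: bystander: amber jar with a red lid, 68 mm across, 150 mm high; origin at the middle of its underside. Leave alone.
- tipbox: bystander: tip box with a yellow lid, 88 x 123 x 72 mm; origin at the middle of its underside. Leave alone.
- beaker: bystander: beaker, 68 mm across, 85 mm high; origin at the middle of its underside. Leave alone.
Mind the look-alikes: they are no part of the job. Of the things that look like the part that bears ring_mid, the larger one is meant. Leave any purple look-alike of the tube1 alone.

How it is judged:
By the outcome, as a careful person would: the job done as asked, in the order asked, and still so for the second after the job is handed in, with the robot touching nothing.
Of tube1, tube2, tube3, tube4 only 2 to 4 are there at a start; the rules pass over those that are not, and their reading is None.
At some moment in a run one of lamp may be knocked a few centimetres aside while the robot is not near it.
Once in a run the grip may slacken for a moment while it holds something.
It also fails if it takes over 210 s, if anything falls off the work surface, if the arm or the gripper's body presses on something with over 40 N, if the wrist force passes 120 N, or if a joint passes its speed limit or range.

## Working session

There is one attempt and no reset: what is moved stays moved. The work goes in short steps, Python scripts to look and compute and a shell command to move; the robot and the scene stay as the last step left them, time stands still between calls to the robot, and variables do not carry over. Pictures are saved under pics/ and viewed, at most 14 in all, crops included, and the job is handed in when it is done.

```bash
mkdir -p pics
cat > h.py <<'E'
import numpy as np, cv2
from bench import status, viewer, job, ctrl
from scipy.spatial.transform import Rotation as R
E
python3 - <<'E'
from h import *
for n in("side","top"):
    c=viewer.calibration(n);print(n,c)
    cv2.imwrite(f"pics/{n}0.png",cv2.resize(viewer.read_camera(n),(800,600),interpolation=cv2.INTER_CUBIC))
s=status.state();print(s);print(ctrl.hold_point_z)
E
```

```text
side {'fovy': 42.505107672284254, 'cx': 270.20847069496614, 'cy': 217.22631261387664, 'xyz': array([0.15643423, 0.84655216, 1.18745586]), 'rotation': array([-0.08039382,  0.3350912 ,  0.90713624, -0.2415669 ])}
top {'fovy': 45.50111233272988, 'cx': 278.44127033636795, 'cy': 216.46824677113042, 'xyz': array([0.51418844, 0.01766207, 1.18676542]), 'rotation': array([-0.02959773,  0.01015807,  0.71246179, -0.70101283])}
{'time_s': 0.1, 'q': array([ 1.12183045,  0.41183259, -0.01272728,  1.59697458,  0.00559647,
        1.1343043 , -0.08218599]), 'joint_vel': array([ 0.00032715, -0.00236944, -0.00133422, -0.00264007,  0.00266234,
       -0.00073304,  0.00023688]), 'joint_torque': array([ 2.77409192e-03, -6.01823759e+01,  6.84270132e-01, -3.00087476e+01,
        1.39913207e-02,  6.44215965e-03, -4.80429128e-05]), 'tcp_pos': array([ 0.23207341, -0.57982414,  0.23052336]), 'orientation': array([ 9.81926767e-01,  1.89259806e-01, -1.86996154e-04, -7.17669983e-04]), 'ft_force': array([ 0.05719117,  0.01311767, -0.02691014]), 'wrist_torque': array([-0.00014115,  0.04514532, -0.00667356]), 'grasp_force': 0.0, 'opening': 0.08536770057100913}
-0.0187
```

View pics/top0.png

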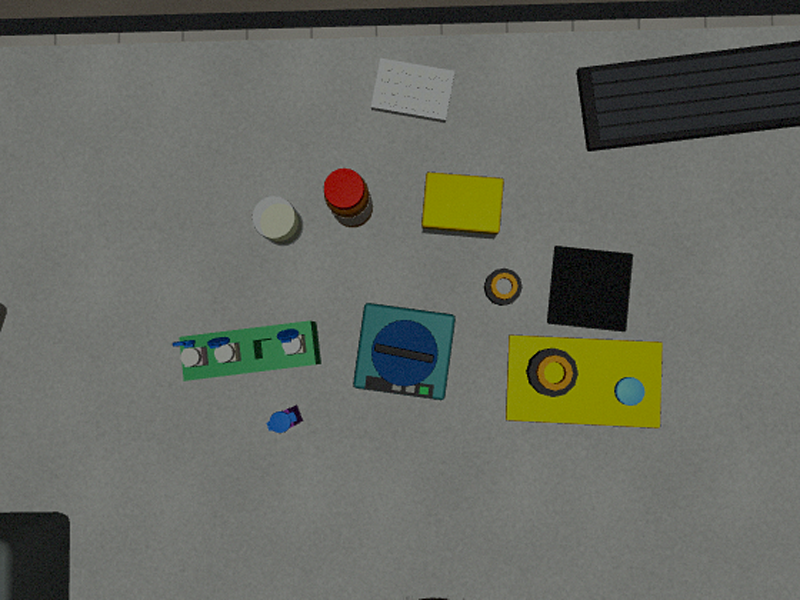

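View pics/side0.png

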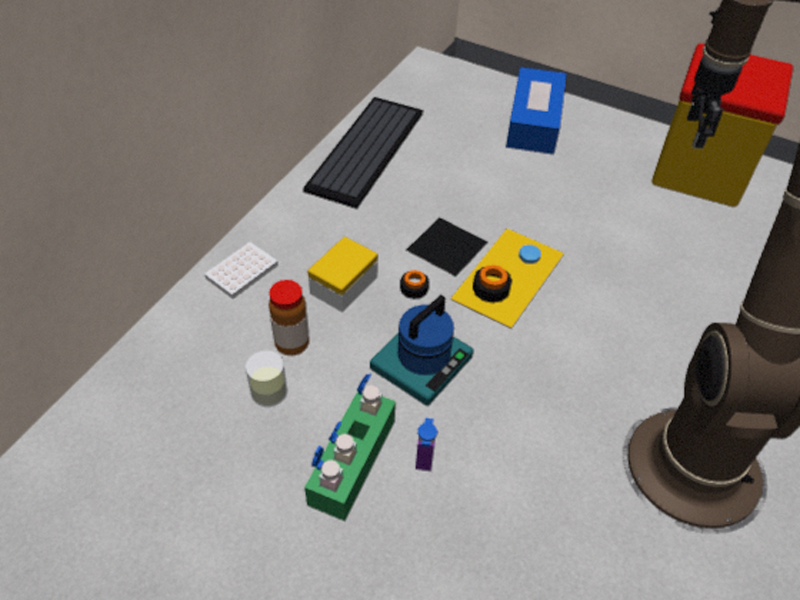

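The top view shows, in 800x600 pixels: lamp and reader (404,352), mat (590,288), tray with a large ring (552,372) and the glass (630,391), and the rack with three tubes at (190,357), (225,352) and (292,343), caps open. The well at (262,348) is empty.

Ring candidates are (552,372), large and on the tray, and (503,286), small and off it. The larger one on the tray fits. The purple tube at (285,420) is to be left alone. Crops next to confirm.

```bash
cat >> h.py <<'E'
def cam(n):
    c=viewer.calibration(n); f=210/np.tan(np.radians(c["fovy"]/2)); return c,f,R.from_quat(c["rotation"])
def pix2w(n,u,v,z):  # pixels in 560x420
    c,f,r=cam(n); d=r.apply([(u-c["cx"])/f,-(v-c["cy"])/f,-1.]); o=np.array(c["xyz"]); return o+d*(z-o[2])/d[2]
def w2pix(n,p):
    c,f,r=cam(n); q=r.inv().apply(np.asarray(p)-c["xyz"]); return np.array([c["cx"]+f*q[0]/-q[2], c["cy"]-f*q[1]/-q[2]])
def tri(a,b):
    P=[];
    A=np.zeros((3,3));B=np.zeros(3)
    for n,(u,v) in (("top",a),("side",b)):
        c,f,r=cam(n); d=r.apply([(u-c["cx"])/f,-(v-c["cy"])/f,-1.]);d/=np.linalg.norm(d);M=np.eye(3)-np.outer(d,d);A+=M;B+=M@c["xyz"]
    return np.linalg.solve(A,B)
def crop(n,name,u0,v0,u1,v1,k):
    im=viewer.read_camera(n)[v0:v1,u0:u1]; im=cv2.resize(im,None,fx=k,fy=k,interpolation=cv2.INTER_CUBIC); im=cv2.convertScaleAbs(im,alpha=1.4)
    for u in range(-(-u0//20)*20,u1,20): cv2.putText(im,str(u),(int((u-u0+.5)*k),8),0,.3,(255,255,255)); im[::4,int((u-u0+.5)*k)]=255
    for v in range(-(-v0//20)*20,v1,20): cv2.putText(im,str(v),(0,int((v-v0+.5)*k)),0,.3,(255,255,255)); im[int((v-v0+.5)*k),::4]=255
    cv2.imwrite(f"pics/{name}.png",im)
E
python3 - <<'E'
from h import *
crop("top","t1",120,170,320,310,4)
crop("top","t2",330,170,480,310,4)
print(pix2w("top",279,216,0),pix2w("top",0,216,0),pix2w("top",279,0,0))
E
```

```text
[0.58236376 0.04844991 0.        ] [0.59381442 0.72158474 0.        ] [1.10876861 0.04030098 0.        ]
```

View pics/t1.png

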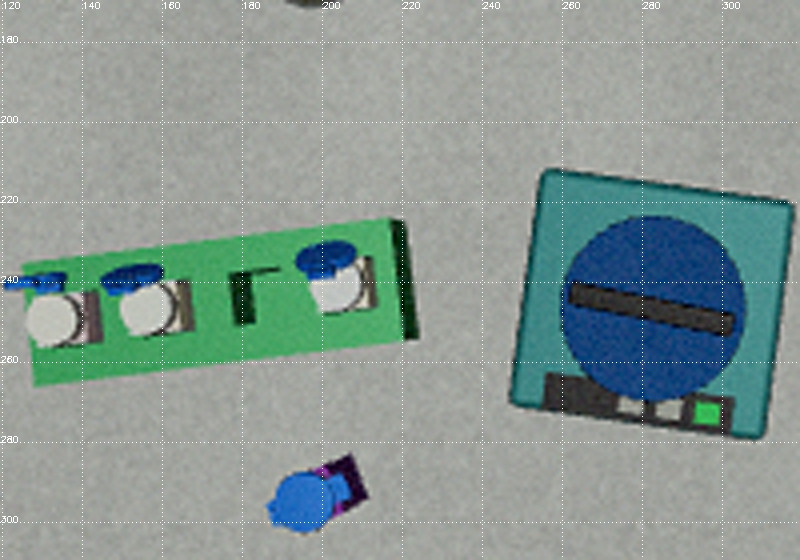

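View pics/t2.png

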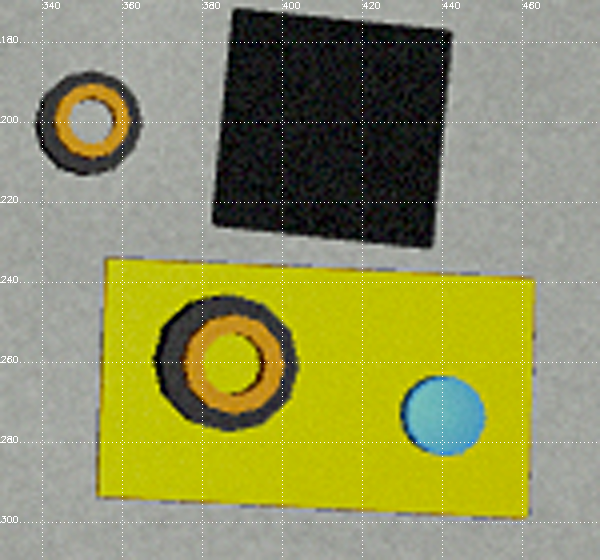

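Run:
```python
from h import *
np.set_printoptions(precision=4,suppress=True)
def A(x,y,z): return pix2w("top",120+x/4-.5,170+y/4-.5,z)
def B(x,y,z): return pix2w("top",330+x/4-.5,170+y/4-.5,z)
print("bar",A(570,292,.16),A(733,326,.16),"mid",A(651.5,309,.16),"lampc",A(654,308.5,.116))
rc=[A(*p,.03) for p in((543,169),(795,203),(763,438),(512,405))];print("reader",np.mean(rc,0),rc[0]-rc[3],rc[0]-rc[1])
mc=[B(*p,.004) for p in((234,9),(452,31),(433,248),(212,225))];print("mat",np.mean(mc,0),mc[0]-mc[3],mc[0]-mc[1])
print("ring",B(233.5,364,.049),B(231,364,.032),"hole",B(227,362,.03),"glass",B(446,415,.022))
print("size",B(184,364,.049)-B(283,364,.049))
kc=[A(*p,.065) for p in((22,264),(392,220),(404,340),(34,386))];print("rack",np.mean(kc,0),kc[0]-kc[3],kc[0]-kc[1])
for p in((55,320),(149,307),(338,287)): print("mouth",A(*p,.1),A(*p,.11))
# side check
for n,p in (("reader",np.mean(rc,0)),("mat",np.mean(mc,0)),("glass",B(446,415,.022)),("ring",B(233.5,364,.049)),("bar",A(651.5,309,.16))): print(n,w2pix("side",p)*800/560)
for p in((55,320),(149,307),(338,287)):
  for z in(.1,.11,.12):print(w2pix("side",A(*p,z))*800/560,end=' ')
  print()
s=status.state();print("yaw tool",R.from_quat(s["orientation"]).as_matrix())
c=viewer.read_camera("side")
crop("side","s1",205,255,345,360,5)
```

```text
bar [0.5194 0.08   0.16  ] [ 0.5007 -0.0031  0.16  ] mid [0.51   0.0384 0.16  ] lampc [0.5101 0.0379 0.116 ]
reader [0.5127 0.0401 0.03  ] [ 0.1359 -0.0196  0.    ] [0.0222 0.1454 0.    ]
mat [ 0.611  -0.2667  0.004 ] [ 0.1275 -0.0164  0.    ] [0.0155 0.1272 0.    ]
ring [ 0.475  -0.1965  0.049 ] [ 0.4745 -0.1982  0.032 ] hole [ 0.4756 -0.1964  0.03  ] glass [ 0.4432 -0.322   0.022 ]
size [0.0008 0.0554 0.    ]
rack [0.5171 0.2872 0.065 ] [0.0687 0.0069 0.    ] [-0.0214  0.2099  0.    ]
mouth [0.5088 0.3654 0.1   ] [0.5088 0.3622 0.11  ]
mouth [0.5151 0.3137 0.1   ] [0.515 0.311 0.11 ]
mouth [0.5243 0.21   0.1   ] [0.5242 0.2083 0.11  ]
reader [422.2876 353.0695]
mat [447.3491 244.689 ]
glass [530.1461 251.064 ]
ring [493.7049 274.1331]
bar [427.953  308.1925]
[330.4357 470.1182] [331.2511 465.3868] [332.0744 460.6097] 
[344.2303 443.4471] [344.9654 438.9501] [345.7078 434.4087] 
[371.5887 394.6683] [372.1762 390.5849] [372.7697 386.4595] 
yaw tool [[ 0.9284  0.3717 -0.0004]
 [ 0.3717 -0.9284  0.0009]
 [-0.0001 -0.001  -1.    ]]
```

View pics/s1.png

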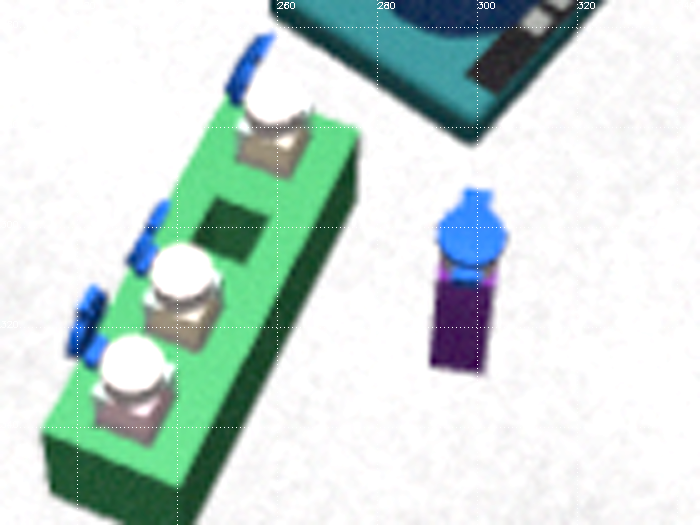

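Three tubes are present (wells 1, 3 and 4), with mouths at z≈0.106 and all caps standing open. The measured sizes agree: collar 55 mm, rack 210 mm, mat 128 mm. I chose the large ring and the blue glass. The lamp comes first, so I'm writing a move-planning helper.

```bash
cat > d.py <<'E'
# usage: d.py yawdeg x y z  -> turn (tool rotvec, total) to vertical with tool-y at yaw, then shift in that frame
import sys; from h import *
np.set_printoptions(precision=4,suppress=True)
a=[float(v) for v in sys.argv[1:]]; s=status.state(); r=R.from_quat(s["orientation"])
cur=r.as_matrix(); yaw=np.degrees(np.arctan2(cur[1,1],cur[0,1]))
print("t %.2f tcp"%s["time_s"],s["tcp_pos"],"yaw %.2f"%yaw,"F",s["ft_force"],"T",s["wrist_torque"],"open %.4f grip %.1f"%(s["opening"],s["grasp_force"]),"q",s["q"])
for i in range(0,len(a),4):
    t=np.radians(a[i]); y=np.array([np.cos(t),np.sin(t),0]);z=np.array([0,0,-1.]);M=np.array([np.cross(y,z),y,z]).T
    print("turn",(r.inv()*R.from_matrix(M)).as_rotvec(),"shift",M.T@(np.array(a[i+1:i+4])-(s["tcp_pos"] if i==0 else p)));p=np.array(a[i+1:i+4])
E
python3 d.py -12.7 .5105 .0385 .2305 -12.7 .5105 .0385 .135
```

```text
t 0.30 tcp [ 0.2322 -0.5801  0.231 ] yaw -68.18 F [-0.1405  0.6825 -0.077 ] T [-0.0089 -0.0118  0.0182] open 0.0854 grip 0.0 q [ 1.1218  0.4114 -0.0127  1.5964  0.0056  1.1343 -0.0822]
turn [-0.0005 -0.0002 -0.9684] shift [0.6647 0.1355 0.0005]
turn [-0.0005 -0.0002 -0.9684] shift [0.     0.     0.0955]
```

```bash
python3 -m creep '[[0,0,0,0,0,-0.121,-1],[0,0,0,0,0,-0.121,-1],[0,0,0,0,0,-0.121,-1],[0,0,0,0,0,-0.121,-1],[0,0,0,0,0,-0.121,-1],[0,0,0,0,0,-0.121,-1],[0,0,0,0,0,-0.121,-1],[0,0,0,0,0,-0.121,-1]]' 60
python3 -m creep '[[0.039,0.008,0,0,0,0,-1],[0.039,0.008,0,0,0,0,-1],[0.039,0.008,0,0,0,0,-1],[0.039,0.008,0,0,0,0,-1],[0.039,0.008,0,0,0,0,-1],[0.039,0.008,0,0,0,0,-1],[0.039,0.008,0,0,0,0,-1],[0.039,0.008,0,0,0,0,-1],[0.039,0.008,0,0,0,0,-1]]'
python3 -m creep '[[0.039,0.008,0,0,0,0,-1],[0.039,0.008,0,0,0,0,-1],[0.039,0.008,0,0,0,0,-1],[0.039,0.008,0,0,0,0,-1],[0.039,0.008,0,0,0,0,-1],[0.039,0.008,0,0,0,0,-1],[0.039,0.008,0,0,0,0,-1],[0.039,0.008,0,0,0,0,-1],[0,0,0,0,0,0,-1],[0,0,0,0,0,0,-1]]'
python3 d.py -12.7 .5105 .0385 .135
```

```text
time_s: 0.97
tcp_pos: [0.2322, -0.5802, 0.2312]
orientation: [0.779, 0.627, 0.0, -0.0]
ft_force: [-0.4, -0.1, -0.7]
opening: 0.0854
grasp_force: 0.0
time_s: 1.72
tcp_pos: [0.3801, -0.2519, 0.2316]
orientation: [0.781, 0.624, -0.0, 0.0]
ft_force: [1.2, -0.6, -0.4]
opening: 0.0856
grasp_force: 0.0
time_s: 2.55
tcp_pos: [0.5112, 0.0393, 0.2311]
orientation: [0.779, 0.626, 0.0, -0.001]
ft_force: [1.1, -0.3, 0.3]
opening: 0.0853
grasp_force: 0.0
t 2.55 tcp [0.5112 0.0393 0.2311] yaw -12.43 F [ 1.1148 -0.2916  0.3261] T [-0.0375  0.0424 -0.0087] open 0.0853 grip 0.0 q [ 0.3524  0.2839 -0.6304  1.8331  0.1866  1.0841 -0.5636]
turn [-0.0004 -0.0012  0.0048] shift [-0.001  -0.0005  0.0961]
```

```bash
python3 -m creep '[[0,0,0.024,0,0,0,-1],[0,0,0.024,0,0,0,-1],[0,0,0.024,0,0,0,-1],[0,0,0.024,0,0,0,-1],[0,0,0,0,0,0,-1]]'
python3 -m creep '[[0,0,0,0,0,0,1],[0,0,0,0,0,0,1],[0,0,0,0,0,0,1],[0,0,0,0,0,0,1],[0,0,0,0,0,0,1],[0,0,0,0,0,0,1],[0,0,0,0,0,0,1],[0,0,0,0,0,0,1],[0,0,0,0,0,0,1],[0,0,0,0,0,0,1]]' 80
python3 d.py -12.7 .5105 .0385 .200 -8 .611 -.2667 .200
```

```text
time_s: 2.97
tcp_pos: [0.5079, 0.0341, 0.1314]
orientation: [0.782, 0.624, -0.003, -0.002]
ft_force: [-1.3, -0.8, 1.0]
opening: 0.0854
grasp_force: 0.0
time_s: 3.8
tcp_pos: [0.5107, 0.0368, 0.136]
orientation: [0.781, 0.625, -0.0, 0.0]
ft_force: [-3.2, -0.1, 5.4]
opening: 0.0106
grasp_force: 78.2
t 3.80 tcp [0.5107 0.0368 0.136 ] yaw -12.70 F [-3.1906 -0.0869  5.3681] T [0.0571 0.5973 0.0638] open 0.0106 grip 78.2 q [ 0.3096  0.3955 -0.5932  1.9412  0.282   0.8869 -0.6496]
turn [0.0001 0.0003 0.    ] shift [ 0.0016 -0.0006 -0.064 ]
turn [ 0.0001  0.0003 -0.082 ] shift [-0.2882  0.142   0.    ]
```

```bash
python3 -m creep '[[0,0,-0.015,0,0,0,1],[0,0,-0.015,0,0,0,1],[0,0,-0.015,0,0,0,1],[0,0,-0.015,0,0,0,1],[0,0,-0.012,0,0,0,1],[0,0,0,0,0,0,1],[0,0,0,0,0,0,1]]' 100
python3 d.py -12.7 .611 -.2667 .208  -12.7 .611 -.2667 .110
```

```text
time_s: 4.38
tcp_pos: [0.511, 0.0364, 0.2073]
orientation: [0.781, 0.624, 0.0, 0.0]
ft_force: [0.3, 0.5, -3.4]
opening: 0.0102
grasp_force: 97.7
t 4.38 tcp [0.511  0.0364 0.2073] yaw -12.73 F [ 0.316   0.4647 -3.3991] T [-0.0331  0.0247  0.0199] open 0.0102 grip 97.7 q [ 0.348   0.308  -0.6245  1.8645  0.2084  1.0336 -0.5836]
turn [ 0.0008  0.0001 -0.0005] shift [-0.2737  0.1642 -0.0007]
turn [ 0.0008  0.0001 -0.0005] shift [0.    0.    0.098]
```

```bash
python3 -m creep '[[-0.0274,0.0164,0,0,0,0,1],[-0.0274,0.0164,0,0,0,0,1],[-0.0274,0.0164,0,0,0,0,1],[-0.0274,0.0164,0,0,0,0,1],[-0.0274,0.0164,0,0,0,0,1],[-0.0274,0.0164,0,0,0,0,1],[-0.0274,0.0164,0,0,0,0,1],[-0.0274,0.0164,0,0,0,0,1],[-0.0274,0.0164,0,0,0,0,1],[-0.0274,0.0164,0,0,0,0,1]]'
python3 -m creep '[[0,0,0,0,0,0,1],[0,0,0,0,0,0,1],[0,0,0.02,0,0,0,1],[0,0,0.02,0,0,0,1],[0,0,0.02,0,0,0,1],[0,0,0.02,0,0,0,1],[0,0,0,0,0,0,1],[0,0,0,0,0,0,1]]'
python3 d.py -12.7 .611 -.2667 .110
```

```text
time_s: 5.22
tcp_pos: [0.61, -0.2683, 0.2053]
orientation: [0.781, 0.624, -0.001, -0.001]
ft_force: [0.2, 0.0, -3.5]
opening: 0.0099
grasp_force: 97.7
time_s: 5.88
tcp_pos: [0.6095, -0.2652, 0.1257]
orientation: [0.781, 0.625, -0.001, -0.002]
ft_force: [0.7, -1.4, -3.2]
opening: 0.0099
grasp_force: 98.1
t 5.88 tcp [ 0.6095 -0.2652  0.1257] yaw -12.63 F [ 0.6777 -1.383  -3.2021] T [ 0.0004 -0.0627 -0.0272] open 0.0099 grip 98.1 q [ 0.6467  0.6236 -0.4628  1.5698  0.3088  1.0255 -0.1237]
turn [-0.0038 -0.0011  0.0011] shift [-0.0011  0.0018  0.0157]
```

```bash
python3 -m creep '[[0,0,0.006,0,0,0,1],[0,0,0.005,0,0,0,1],[0,0,0.003,0,0,0,1],[0,0,0,0,0,0,1],[0,0,0,0,0,0,1],[0,0,0,0,0,0,1]]'
python3 d.py -12.7 .611 -.2667 .110
```

```text
time_s: 6.38
tcp_pos: [0.6108, -0.2669, 0.1137]
orientation: [0.781, 0.624, 0.0, 0.0]
ft_force: [0.6, 0.4, -3.5]
opening: 0.0103
grasp_force: 98.0
t 6.38 tcp [ 0.6108 -0.2669  0.1137] yaw -12.72 F [ 0.6247  0.391  -3.5355] T [-0.0076 -0.0252 -0.0435] open 0.0103 grip 98.0 q [ 0.6446  0.6363 -0.4577  1.5785  0.3173  1.0006 -0.1299]
turn [ 0.0006  0.0001 -0.0004] shift [0.0003 0.0002 0.0037]
```

```bash
python3 -m creep '[[0,0,0.002,0,0,0,1],[0,0,0.0015,0,0,0,1],[0,0,0.001,0,0,0,1],[0,0,0,0,0,0,1],[0,0,0,0,0,0,1]]'
python3 -m creep '[[0,0,0,0,0,0,-1],[0,0,0,0,0,0,-1],[0,0,0,0,0,0,-1],[0,0,0,0,0,0,-1],[0,0,0,0,0,0,-1],[0,0,0,0,0,0,-1],[0,0,-0.02,0,0,0,-1],[0,0,-0.04,0,0,0,-1],[0,0,-0.04,0,0,0,-1],[0,0,0,0,0,0,-1]]'
python3 d.py -1.9 .4432 -.322 .20 -1.9 .4432 -.322 .003
python3 - <<'E'
from h import *
crop("side","s2",270,130,430,250,5)
E
```

```text
time_s: 6.8
tcp_pos: [0.6108, -0.2669, 0.1102]
orientation: [0.781, 0.624, 0.0, 0.001]
ft_force: [-3.0, 0.1, 5.3]
opening: 0.0103
grasp_force: 99.4
time_s: 7.63
tcp_pos: [0.6145, -0.2675, 0.2175]
orientation: [0.781, 0.624, 0.003, 0.005]
ft_force: [1.6, 0.6, 1.1]
opening: 0.0853
grasp_force: 0.0
t 7.63 tcp [ 0.6145 -0.2675  0.2175] yaw -12.72 F [1.6403 0.6411 1.0647] T [-0.0224 -0.1108  0.0644] open 0.0853 grip 0.0 q [ 0.661   0.5405 -0.4871  1.4783  0.2653  1.1761 -0.0884]
turn [ 0.0118  0.0025 -0.1889] shift [-0.0602 -0.1694  0.0175]
turn [ 0.0118  0.0025 -0.1889] shift [0.    0.    0.197]
```

View pics/s2.png

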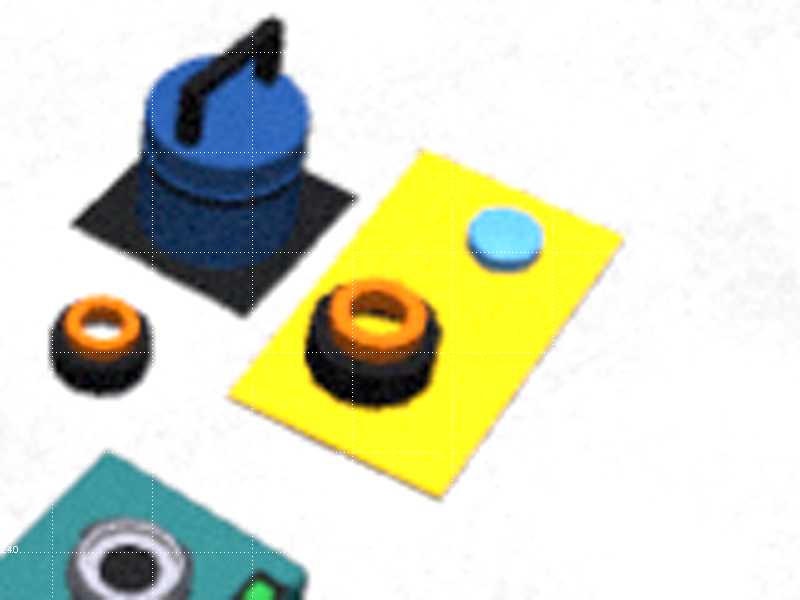

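The lamp stands upright within the mat and the cell is now visible. Next is the glass.

```bash
python3 -m creep '[[-0.015,-0.0258,0,0,0,0,-1],[-0.015,-0.0258,0,0,0,0,-1],[-0.015,-0.0258,0,0,0,0,-1],[-0.015,-0.0258,0,0,0,0,-1],[-0.015,-0.0258,0,0,0,0,-1],[-0.015,-0.0258,0,0,0,0,-1],[0,0,0,0,0,0,-1]]' 40
python3 -m creep '[[0,0,0.04,0,0,0,-1],[0,0,0.04,0,0,0,-1],[0,0,0.04,0,0,0,-1],[0,0,0.03,0,0,0,-1],[0,0,0,0,0,0,-1],[0,0,0,0,0,0,-1]]' 
python3 d.py -12.7 .4432 -.322 .008
python3 - <<'E'
from h import *
crop("top","t3",240,205,320,285,7)
E
```

```text
time_s: 8.27
tcp_pos: [0.4336, -0.3235, 0.2078]
orientation: [0.783, 0.622, -0.002, -0.001]
ft_force: [-0.3, -0.6, -0.2]
opening: 0.0852
grasp_force: 0.0
time_s: 8.77
tcp_pos: [0.439, -0.3195, 0.0575]
orientation: [0.781, 0.625, -0.0, -0.002]
ft_force: [0.2, -0.9, 1.7]
opening: 0.0855
grasp_force: 0.0
t 8.77 tcp [ 0.439  -0.3195  0.0575] yaw -12.68 F [ 0.1555 -0.9235  1.6695] T [-0.0325 -0.0215 -0.0268] open 0.0855 grip 0.0 q [ 0.8743  0.5318 -0.4351  1.93    0.3172  0.751   0.0357]
turn [-0.0035 -0.002   0.0004] shift [-0.0015  0.0046  0.0495]
```

View pics/t3.png

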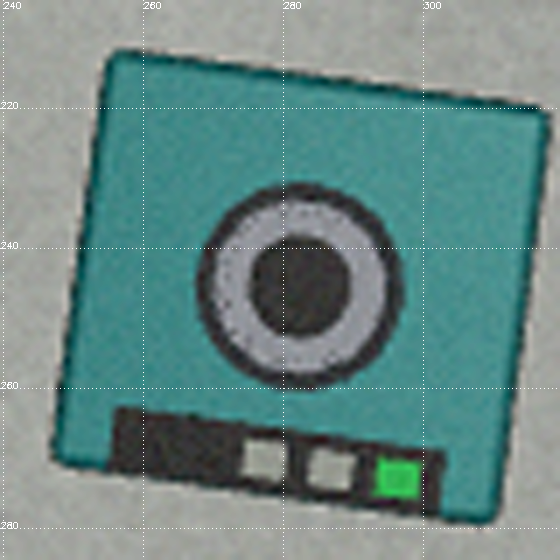

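```bash
python3 -m creep '[[-0.001,0.003,0.02,0,0,0,-1],[0,0.001,0.017,0,0,0,-1],[0,0,0.011,0,0,0,-1],[0,0,0,0,0,0,-1],[0,0,0,0,0,0,-1],[0,0,0,0,0,0,-1]]'
python3 d.py -12.7 .4432 -.322 .008
python3 - <<'E'
from h import *
print(pix2w("top",282.5,245.5,.054),pix2w("top",282.5,245.5,.047))
E
```

```text
time_s: 9.32
tcp_pos: [0.4443, -0.3229, 0.0123]
orientation: [0.781, 0.624, 0.0, 0.001]
ft_force: [0.6, 0.2, 0.3]
opening: 0.085
grasp_force: 0.0
t 9.32 tcp [ 0.4443 -0.3229  0.0123] yaw -12.72 F [0.5618 0.1978 0.3417] T [-0.0121  0.054  -0.036 ] open 0.0850 grip 0.0 q [ 0.8425  0.6046 -0.3979  1.9423  0.3664  0.663  -0.0055]
turn [ 0.0019  0.0008 -0.0003] shift [ 0.0006 -0.0013  0.0043]
[0.51239863 0.04017522 0.054     ] [0.51238757 0.04031434 0.047     ]
```

```bash
python3 -m creep '[[0,-0.001,0.004,0,0,0,-1],[0,0,0,0,0,0,-1],[0,0,0,0,0,0,1],[0,0,0,0,0,0,1],[0,0,0,0,0,0,1],[0,0,0,0,0,0,1],[0,0,0,0,0,0,1],[0,0,0,0,0,0,1],[0,0,0,0,0,0,1],[0,0,0,0,0,0,1]]' 30
python3 d.py -12.7 .4432 -.322 .008
python3 -m creep '[[0,0,0,0,0,0,-1],[0,0,0,0,0,0,-1],[0,0,0,0,0,0,-1],[0,0,0,0,0,0,-1],[0,0,-0.03,0,0,0,-1],[0,0,0,0,0,0,-1]]' 30
python3 d.py 77.3 .4432 -.322 .008
```

```text
time_s: 10.15
tcp_pos: [0.4425, -0.3222, 0.0072]
orientation: [0.781, 0.624, -0.0, 0.0]
ft_force: [-1.8, 1.3, 5.5]
opening: 0.0443
grasp_force: 30.5
t 10.15 tcp [ 0.4425 -0.3222  0.0072] yaw -12.72 F [-1.8248  1.2521  5.5161] T [ 0.15    0.3285 -0.0336] open 0.0443 grip 30.5 q [ 0.8403  0.6111 -0.3939  1.9471  0.371   0.6537 -0.0093]
turn [ 0.0002  0.0003 -0.0004] shift [ 0.0004  0.0006 -0.0008]
time_s: 10.65
tcp_pos: [0.4443, -0.3229, 0.0399]
orientation: [0.781, 0.625, 0.001, 0.002]
ft_force: [1.0, -0.6, 0.3]
opening: 0.0854
grasp_force: 0.0
t 10.65 tcp [ 0.4443 -0.3229  0.0399] yaw -12.70 F [ 1.0497 -0.5508  0.3197] T [-0.0126 -0.0324  0.0411] open 0.0854 grip 0.0 q [ 0.8617  0.5623 -0.4212  1.9312  0.3398  0.7135  0.0174]
turn [ 0.0019  0.0039 -1.5709] shift [0.0013 0.0007 0.0319]
```

```bash
python3 -m creep '[[0,0,0,0,0,-0.1208,-1],[0,0,0,0,0,-0.1208,-1],[0,0,0,0,0,-0.1208,-1],[0,0,0,0,0,-0.1208,-1],[0,0,0,0,0,-0.1208,-1],[0,0,0,0,0,-0.1208,-1],[0,0,0,0,0,-0.1208,-1]]'
python3 -m creep '[[0,0,0,0,0,-0.1208,-1],[0,0,0,0,0,-0.1208,-1],[0,0,0,0,0,-0.1208,-1],[0,0,0,0,0,-0.1208,-1],[0,0,0,0,0,-0.1208,-1],[0,0,0,0,0,-0.1208,-1],[0,0,0,0,0,0,-1],[0,0,0,0,0,0,-1]]'
python3 d.py 77.3 .4425 -.322 .008
```

```text
time_s: 11.23
tcp_pos: [0.4425, -0.3223, 0.0368]
orientation: [0.453, 0.891, -0.0, 0.0]
ft_force: [-1.0, -0.1, 0.1]
opening: 0.0852
grasp_force: 0.0
time_s: 11.9
tcp_pos: [0.4424, -0.3222, 0.0366]
orientation: [0.113, 0.994, 0.0, 0.0]
ft_force: [-0.4, -0.1, 0.2]
opening: 0.0851
grasp_force: 0.0
t 11.90 tcp [ 0.4424 -0.3222  0.0366] yaw 77.02 F [-0.4098 -0.0711  0.249 ] T [ 0.0431 -0.0392  0.0386] open 0.0851 grip 0.0 q [ 1.1306  0.6747 -0.7992  1.9166  0.6509  0.8304  1.3237]
turn [ 0.0006  0.     -0.0049] shift [-0.0001  0.0003  0.0286]
```

```bash
python3 -m creep '[[0,0,0.015,0,0,0,-1],[0,0,0.0136,0,0,0,-1],[0,0,0,0,0,0,-1],[0,0,0,0,0,0,-1]]'
python3 -m creep '[[0,0,0,0,0,0,1],[0,0,0,0,0,0,1],[0,0,0,0,0,0,1],[0,0,0,0,0,0,1],[0,0,0,0,0,0,1],[0,0,0,0,0,0,1],[0,0,0,0,0,0,1],[0,0,0,0,0,0,1],[0,0,0,0,0,0,1]]' 60
python3 d.py 77.3 .4425 -.322 .008
python3 -m creep '[[0,0,-0.03,0,0,0,1],[0,0,-0.03,0,0,0,1],[0,0,-0.03,0,0,0,1],[0,0,0,0,0,0,1],[0,0,0,0,0,0,1]]'
python3 d.py 77.3 .5124 .0402 .100
```

```text
time_s: 12.23
tcp_pos: [0.4417, -0.3215, 0.0069]
orientation: [0.111, 0.994, 0.001, -0.001]
ft_force: [0.6, 0.6, 1.1]
opening: 0.0852
grasp_force: 0.0
time_s: 12.98
tcp_pos: [0.4428, -0.3223, 0.0091]
orientation: [0.111, 0.994, -0.0, 0.0]
ft_force: [-1.8, 0.7, 6.2]
opening: 0.0428
grasp_force: 60.4
t 12.98 tcp [ 0.4428 -0.3223  0.0091] yaw 77.25 F [-1.8268  0.6709  6.1964] T [0.2485 0.3312 0.0052] open 0.0428 grip 60.4 q [ 1.1041  0.7117 -0.7643  1.9291  0.6948  0.7847  1.2921]
turn [-0.0007  0.0009 -0.0009] shift [0.0004 0.0002 0.0011]
time_s: 13.4
tcp_pos: [0.4433, -0.323, 0.1]
orientation: [0.111, 0.994, -0.001, 0.001]
ft_force: [-0.7, 0.4, -1.5]
opening: 0.0429
grasp_force: 61.6
t 13.40 tcp [ 0.4433 -0.323   0.1   ] yaw 77.22 F [-0.6908  0.3568 -1.4968] T [ 0.0202 -0.0057  0.0402] open 0.0429 grip 61.6 q [ 1.1849  0.5925 -0.8709  1.8763  0.5622  0.9337  1.3979]
turn [-0.0021  0.0032 -0.0014] shift [0.0125 0.3695 0.    ]
```

```bash
python3 -m creep '[[0.00125,0.037,0,0,0,0,1],[0.00125,0.037,0,0,0,0,1],[0.00125,0.037,0,0,0,0,1],[0.00125,0.037,0,0,0,0,1],[0.00125,0.037,0,0,0,0,1],[0.00125,0.037,0,0,0,0,1],[0.00125,0.037,0,0,0,0,1],[0.00125,0.037,0,0,0,0,1],[0.00125,0.037,0,0,0,0,1],[0.00125,0.037,0,0,0,0,1]]'
python3 -m creep '[[0,0,0,0,0,0,1],[0,0,0,0,0,0,1],[0,0,0,0,0,0,1]]'
python3 d.py 77.3 .5124 .0402 .066
```

```text
time_s: 14.23
tcp_pos: [0.5112, 0.0428, 0.0971]
orientation: [0.111, 0.994, -0.0, -0.001]
ft_force: [0.8, 0.1, -0.3]
opening: 0.0431
grasp_force: 61.6
time_s: 14.48
tcp_pos: [0.5111, 0.041, 0.0972]
orientation: [0.111, 0.994, -0.0, -0.001]
ft_force: [-0.1, -0.9, -0.6]
opening: 0.0432
grasp_force: 61.6
t 14.48 tcp [0.5111 0.041  0.0972] yaw 77.30 F [-0.1001 -0.8573 -0.6054] T [-0.0099  0.0273 -0.0013] open 0.0432 grip 61.6 q [ 0.5122  0.5539 -0.8981  1.9574  0.5538  0.8986  0.6747]
turn [-0.0012 -0.0017 -0.0001] shift [-0.0014 -0.0005  0.0312]
```

```bash
python3 -m creep '[[-0.0014,-0.0005,0.012,0,0,0,1],[0,0,0.012,0,0,0,1],[0,0,0.010,0,0,0,1],[0,0,0,0,0,0,1],[0,0,0,0,0,0,1],[0,0,0,0,0,0,1]]'
python3 d.py 77.3 .5124 .0402 .051
```

```text
time_s: 14.98
tcp_pos: [0.5131, 0.0406, 0.0641]
orientation: [0.111, 0.994, 0.0, -0.0]
ft_force: [0.0, 0.8, -0.8]
opening: 0.043
grasp_force: 61.6
t 14.98 tcp [0.5131 0.0406 0.0641] yaw 77.24 F [ 0.0273  0.8095 -0.7909] T [-0.014   0.0712 -0.0256] open 0.0430 grip 61.6 q [ 0.4783  0.6004 -0.856   1.978   0.609   0.8409  0.6309]
turn [ 0.0002 -0.0004 -0.001 ] shift [ 0.0006 -0.0005  0.0131]
```

```bash
python3 -m creep '[[0.0005,-0.0005,0.004,0,0,0,1],[0,0,0.003,0,0,0,1],[0,0,0,0,0,0,1],[0,0,0,0,0,0,1]]'
python3 -m creep '[[0,0,0.002,0,0,0,1],[0,0,0.002,0,0,0,1],[0,0,0,0,0,0,1],[0,0,0,0,0,0,1]]'
python3 d.py 77.3 .5124 .0402 .051
```

```text
time_s: 15.32
tcp_pos: [0.5125, 0.0403, 0.0571]
orientation: [0.111, 0.994, -0.0, -0.0]
ft_force: [0.1, -1.2, -0.8]
opening: 0.0428
grasp_force: 61.6
time_s: 15.65
tcp_pos: [0.5124, 0.0403, 0.0531]
orientation: [0.111, 0.994, -0.0, -0.0]
ft_force: [-0.2, 0.2, -0.3]
opening: 0.0432
grasp_force: 61.6
t 15.65 tcp [0.5124 0.0403 0.0531] yaw 77.26 F [-0.1822  0.1984 -0.2687] T [ 0.0153  0.0144 -0.0027] open 0.0432 grip 61.6 q [ 0.4671  0.6144 -0.8413  1.9866  0.6276  0.8211  0.6159]
turn [-0.0001 -0.0002 -0.0006] shift [ 0.     -0.0001  0.0021]
```

```bash
python3 -m creep '[[0,0,0.0015,0,0,0,1],[0,0,0,0,0,0,1],[0,0,0,0,0,0,0.0],[0,0,0,0,0,0,-0.5],[0,0,0,0,0,0,-1],[0,0,0,0,0,0,-1],[0,0,0,0,0,0,-1],[0,0,0,0,0,0,-1]]'
python3 -m creep '[[0,0,-0.02,0,0,0,-1],[0,0,-0.04,0,0,0,-1],[0,0,-0.04,0,0,0,-1],[0,0,-0.01,0,0,0,-1],[0,0,0,0,0,0,-1],[0,0,0,0,0,0,-1]]'
python3 d.py 77.3 .475 -.1965 .16 77.3 .475 -.1965 .03
```

```text
time_s: 16.32
tcp_pos: [0.5125, 0.0403, 0.0516]
orientation: [0.111, 0.994, 0.0, -0.0]
ft_force: [0.6, -0.2, 0.5]
opening: 0.0854
grasp_force: 0.0
time_s: 16.82
tcp_pos: [0.5128, 0.0399, 0.1619]
orientation: [0.111, 0.994, -0.0, 0.001]
ft_force: [-0.0, -0.2, -0.9]
opening: 0.0855
grasp_force: 0.0
t 16.82 tcp [0.5128 0.0399 0.1619] yaw 77.22 F [-0.0039 -0.2271 -0.8723] T [-0.035   0.0349  0.0006] open 0.0855 grip 0.0 q [ 0.577   0.4727 -0.9679  1.8969  0.4595  1.0118  0.7558]
turn [-0.0004  0.0014 -0.0014] shift [-0.0151 -0.2389  0.0019]
turn [-0.0004  0.0014 -0.0014] shift [0.   0.   0.13]
```

```bash
python3 -m creep '[[-0.0022,-0.0341,0,0,0,0,-1],[-0.0022,-0.0341,0,0,0,0,-1],[-0.0022,-0.0341,0,0,0,0,-1],[-0.0022,-0.0341,0,0,0,0,-1],[-0.0022,-0.0341,0,0,0,0,-1],[-0.0022,-0.0341,0,0,0,0,-1],[-0.0022,-0.0341,0,0,0,0,-1],[0,0,0,0,0,0,-1],[0,0,0,0,0,0,-1],[0,0,0,0,0,0,-1]]'
python3 -m creep '[[0,0,0.03,0,0,0,-1],[0,0,0.03,0,0,0,-1],[0,0,0.025,0,0,0,-1],[0,0,0.015,0,0,0,-1],[0,0,0,0,0,0,-1],[0,0,0,0,0,0,-1],[0,0,0,0,0,0,-1]]'
python3 d.py 77.3 .475 -.1965 .034
python3 - <<'E'
from h import *
im=viewer.read_camera("side"); a=im[190:290,245:385]; b=cv2.resize(a,None,fx=5,fy=5,interpolation=cv2.INTER_CUBIC); cv2.imwrite("pics/s3.png",cv2.convertScaleAbs(b,alpha=1.4))
E
```

```text
time_s: 17.65
tcp_pos: [0.4742, -0.1953, 0.1604]
orientation: [0.111, 0.994, 0.001, -0.001]
ft_force: [-0.0, 0.8, 0.4]
opening: 0.0853
grasp_force: 0.0
time_s: 18.23
tcp_pos: [0.4758, -0.1948, 0.0625]
orientation: [0.11, 0.994, 0.0, 0.0]
ft_force: [-0.0, 0.6, 0.1]
opening: 0.0852
grasp_force: 0.0
t 18.23 tcp [ 0.4758 -0.1948  0.0625] yaw 77.37 F [-0.0351  0.5929  0.1183] T [-0.0156  0.01    0.0092] open 0.0852 grip 0.0 q [ 0.9366  0.596  -0.8417  1.9819  0.6022  0.8308  1.1061]
turn [0.0004 0.0009 0.0011] shift [ 0.0004 -0.0018  0.0285]
```

View pics/s3.png

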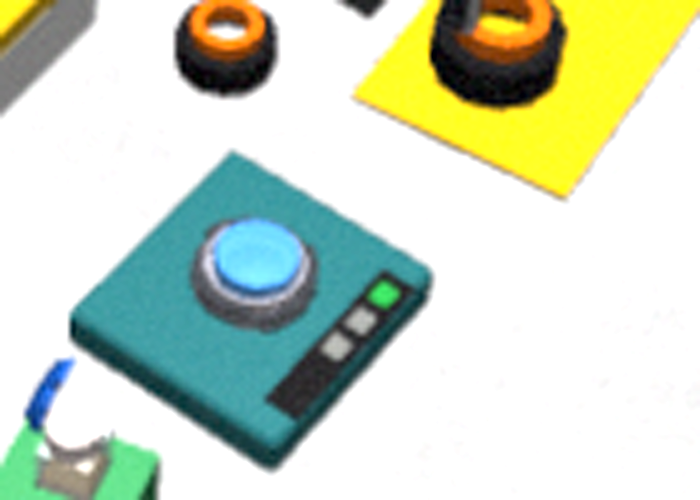

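The glass lies flat in the pocket, with an even rim all round. Next I grip the ring's collar, with a first squeeze to centre it.

```bash
python3 -m creep '[[0,-0.0015,0.015,0,0,0,-1],[0,0,0.0135,0,0,0,-1],[0,0,0,0,0,0,-1],[0,0,0,0,0,0,1],[0,0,0,0,0,0,1],[0,0,0,0,0,0,1],[0,0,0,0,0,0,1],[0,0,0,0,0,0,1],[0,0,0,0,0,0,1],[0,0,0,0,0,0,1]]' 40
python3 d.py 77.3 .475 -.1965 .034
python3 -m creep '[[0,0,0,0,0,0,-1],[0,0,0,0,0,0,-1],[0,0,0,0,0,0,-1],[0,0,0,0,0,0,-1],[0,0,-0.035,0,0,0,-1],[0,0,0,0,0,0,-1]]'
python3 d.py 77.3 .475 -.1965 .034
```

```text
time_s: 19.12
tcp_pos: [0.4751, -0.1973, 0.0343]
orientation: [0.111, 0.994, -0.0, 0.001]
ft_force: [-1.4, 1.2, 6.1]
opening: 0.053
grasp_force: 41.1
t 19.12 tcp [ 0.4751 -0.1973  0.0343] yaw 77.25 F [-1.4067  1.1546  6.0577] T [ 0.1825  0.3484 -0.0591] open 0.0530 grip 41.1 q [ 0.9098  0.6352 -0.8023  1.998   0.6507  0.7821  1.069 ]
turn [-0.0004  0.0012 -0.001 ] shift [0.0003 0.0008 0.0003]
time_s: 19.62
tcp_pos: [0.4769, -0.1973, 0.0717]
orientation: [0.111, 0.994, -0.0, 0.002]
ft_force: [1.1, -0.7, 0.6]
opening: 0.0854
grasp_force: 0.0
t 19.62 tcp [ 0.4769 -0.1973  0.0717] yaw 77.30 F [ 1.0572 -0.73    0.5924] T [-0.0149 -0.0864 -0.0289] open 0.0854 grip 0.0 q [ 0.9492  0.5841 -0.8528  1.974   0.5892  0.8448  1.1202]
turn [-0.0001  0.0043 -0.    ] shift [0.002  0.0004 0.0377]
```

```bash
python3 -m creep '[[0,0,0,0,0,-0.1208,-1],[0,0,0,0,0,-0.1208,-1],[0,0,0,0,0,-0.1208,-1],[0,0,0,0,0,-0.1208,-1],[0,0,0,0,0,-0.1208,-1],[0,0,0,0,0,-0.1208,-1],[0,0,0,0,0,-0.1208,-1]]'
python3 -m creep '[[0,0,0,0,0,-0.1208,-1],[0,0,0,0,0,-0.1208,-1],[0,0,0,0,0,-0.1208,-1],[0,0,0,0,0,-0.1208,-1],[0,0,0,0,0,-0.1208,-1],[0,0,0,0,0,-0.1208,-1],[0,0,0,0,0,0,-1],[0,0,0,0,0,0,-1]]'
python3 d.py 167.3 .475 -.1972 .034
```

```text
time_s: 20.2
tcp_pos: [0.4747, -0.1975, 0.0683]
orientation: [-0.309, 0.951, -0.0, 0.0]
ft_force: [0.4, 0.1, 0.9]
opening: 0.0855
grasp_force: 0.0
time_s: 20.87
tcp_pos: [0.4746, -0.1974, 0.0681]
orientation: [-0.623, 0.783, 0.0, 0.0]
ft_force: [0.2, 0.3, -0.5]
opening: 0.0852
grasp_force: 0.0
t 20.87 tcp [ 0.4746 -0.1974  0.0681] yaw 167.01 F [ 0.1818  0.2974 -0.452 ] T [ 0.0135 -0.0034  0.0209] open 0.0852 grip 0.0 q [ 1.1469  0.7777 -1.1896  1.9671  0.863   1.0283  2.4607]
turn [-0.      0.0008 -0.0051] shift [-0.0002 -0.0003  0.0341]
```

```bash
python3 -m creep '[[0,0,0.018,0,0,0,-1],[0,0,0.016,0,0,0,-1],[0,0,0,0,0,0,-1],[0,0,0,0,0,0,1],[0,0,0,0,0,0,1],[0,0,0,0,0,0,1],[0,0,0,0,0,0,1],[0,0,0,0,0,0,1],[0,0,0,0,0,0,1],[0,0,0,0,0,0,1]]' 90
python3 d.py 167.3 .475 -.1965 .034
python3 -m creep '[[0,0,-0.02,0,0,0,1],[0,0,-0.02,0,0,0,1],[0,0,-0.02,0,0,0,1],[0,0,0,0,0,0,1],[0,0,0,0,0,0,1]]'
python3 d.py 167.3 .5124 .0402 .105
```

```text
time_s: 21.7
tcp_pos: [0.4753, -0.1974, 0.0361]
orientation: [-0.624, 0.782, -0.001, 0.0]
ft_force: [-3.5, 1.0, 11.7]
opening: 0.0514
grasp_force: 92.2
t 21.70 tcp [ 0.4753 -0.1974  0.0361] yaw 167.17 F [-3.5307  1.0167 11.7014] T [ 0.1422  0.8457 -0.0932] open 0.0514 grip 92.2 q [ 1.1142  0.8153 -1.1405  1.9859  0.921   0.9824  2.4216]
turn [-0.0017 -0.0008 -0.0022] shift [-0.0008  0.0005  0.0021]
time_s: 22.12
tcp_pos: [0.4753, -0.1978, 0.0955]
orientation: [-0.624, 0.782, -0.001, 0.0]
ft_force: [-1.5, -0.6, -1.4]
opening: 0.0508
grasp_force: 95.1
t 22.12 tcp [ 0.4753 -0.1978  0.0955] yaw 167.17 F [-1.5494 -0.5784 -1.4437] T [-0.0154  0.0279  0.0107] open 0.0508 grip 95.1 q [ 1.172   0.7446 -1.2278  1.9482  0.8192  1.0655  2.495 ]
turn [-0.0025 -0.001  -0.0022] shift [-0.2404  0.0161 -0.0095]
```

```bash
python3 -m creep '[[0,0,-0.012,0,0,0,1],[-0.03,0.002,0,0,0,0,1],[-0.03,0.002,0,0,0,0,1],[-0.03,0.002,0,0,0,0,1],[-0.03,0.002,0,0,0,0,1],[-0.03,0.002,0,0,0,0,1],[-0.03,0.002,0,0,0,0,1],[-0.03,0.002,0,0,0,0,1],[-0.03,0.002,0,0,0,0,1]]'
python3 -m creep '[[0,0,0,0,0,0,1],[0,0,0,0,0,0,1],[0,0,0,0,0,0,1]]'
python3 d.py 167.3 .5124 .0402 .090
```

```text
time_s: 22.87
tcp_pos: [0.5117, 0.0415, 0.1061]
orientation: [-0.624, 0.781, 0.0, -0.0]
ft_force: [0.8, -0.7, -0.9]
opening: 0.051
grasp_force: 95.1
time_s: 23.12
tcp_pos: [0.5116, 0.0398, 0.1059]
orientation: [-0.624, 0.781, 0.0, -0.001]
ft_force: [0.8, -0.9, -1.3]
opening: 0.0512
grasp_force: 95.1
t 23.12 tcp [0.5116 0.0398 0.1059] yaw 167.26 F [ 0.783  -0.9282 -1.27  ] T [-0.0175  0.0199 -0.0017] open 0.0512 grip 95.1 q [ 0.695   0.7081 -1.2092  1.9414  0.7717  1.0604  2.0609]
turn [ 0.0009 -0.001  -0.0006] shift [-0.0005 -0.0007  0.0159]
```

```bash
python3 -m creep '[[-0.0005,-0.0007,0,0,0,-0.12,1],[0,0,0,0,0,-0.12,1],[0,0,0,0,0,-0.12,1],[0,0,0,0,0,-0.12,1],[0,0,0.008,0,0,0,1],[0,0,0.007,0,0,0,1],[0,0,0,0,0,0,1],[0,0,0,0,0,0,1],[0,0,0,0,0,0,1]]'
python3 d.py 194.8 .5124 .0402 .082
```

```text
time_s: 23.87
tcp_pos: [0.5127, 0.0403, 0.0911]
orientation: [0.791, -0.611, 0.0, 0.0]
ft_force: [-0.2, 0.0, -0.5]
opening: 0.0509
grasp_force: 95.1
t 23.87 tcp [0.5127 0.0403 0.0911] yaw -165.38 F [-0.1927  0.0343 -0.452 ] T [-0.0281  0.0122 -0.0148] open 0.0509 grip 95.1 q [ 0.7206  0.7977 -1.283   1.9491  0.8744  1.108   2.4569]
turn [ 0.0002 -0.0002 -0.0031] shift [0.0001 0.0003 0.0091]
```

```bash
python3 -m creep '[[0,0,0.004,0,0,0,1],[0,0,0.003,0,0,0,1],[0,0,0,0,0,0,1],[0,0,0,0,0,0,1]]'
python3 -m creep '[[0,0,0.002,0,0,0,1],[0,0,0.002,0,0,0,1],[0,0,0,0,0,0,1],[0,0,0,0,0,0,1]]'
python3 d.py 194.8 .5124 .0402 .082
```

```text
time_s: 24.2
tcp_pos: [0.5127, 0.0406, 0.084]
orientation: [0.792, -0.611, -0.0, 0.0]
ft_force: [0.5, -0.6, -1.3]
opening: 0.0511
grasp_force: 95.1
time_s: 24.53
tcp_pos: [0.5127, 0.0405, 0.0801]
orientation: [0.792, -0.611, -0.0, 0.0]
ft_force: [-0.2, -0.0, -0.9]
opening: 0.0511
grasp_force: 95.1
t 24.53 tcp [0.5127 0.0405 0.0801] yaw -165.26 F [-0.1801 -0.0167 -0.8975] T [ 0.0195 -0.0293  0.0197] open 0.0511 grip 95.1 q [ 0.7108  0.8104 -1.2674  1.957   0.8926  1.0928  2.4461]
turn [ 0.0002  0.     -0.0011] shift [ 0.0002  0.0004 -0.0019]
```

```bash
for i in 1 2 3; do python3 -m creep '[[0,0,0.001,0,0,0,1],[0,0,0.001,0,0,0,1],[0,0,0,0,0,0,1]]' | grep -E "tcp|ft_"; done; python3 d.py 194.8 .5124 .0402 .082
```

```text
tcp_pos: [0.5127, 0.0405, 0.078]
ft_force: [-0.2, -1.5, -1.0]
tcp_pos: [0.5129, 0.0406, 0.077]
ft_force: [-2.8, -1.4, 9.6]
tcp_pos: [0.5131, 0.0407, 0.0766]
ft_force: [-8.6, -4.5, 26.6]
t 25.28 tcp [0.5131 0.0407 0.0766] yaw -165.26 F [-8.5855 -4.5201 26.64  ] T [-1.0283  2.0234  0.002 ] open 0.0511 grip 98.3 q [ 0.706   0.8141 -1.2622  1.9596  0.9009  1.0885  2.4393]
turn [-0.0008 -0.0023 -0.0011] shift [ 0.0003  0.0008 -0.0054]
```

```bash
python3 -m creep '[[0.0002,0.0006,-0.0012,0,0,0,1],[0,0,0,0,0,0.06,1],[0,0,0,0,0,0.1,1],[0,0,0,0,0,0.1,1],[0,0,0,0,0,0.1,1],[0,0,0,0,0,0,1]]'; python3 d.py 180 .5124 .0402 .082
python3 -m creep '[[0,0,0,0,0,0.1,1],[0,0,0,0,0,0.1,1],[0,0,0,0,0,0.1,1],[0,0,0,0,0,0.1,1],[0,0,0,0,0,0,1]]'; python3 d.py 180 .5124 .0402 .082
```

```text
time_s: 25.78
tcp_pos: [0.5127, 0.0404, 0.0759]
orientation: [-0.668, 0.744, -0.001, 0.0]
ft_force: [-1.3, 0.8, 2.1]
opening: 0.051
grasp_force: 95.4
t 25.78 tcp [0.5127 0.0404 0.0759] yaw 173.87 F [-1.3497  0.803   2.1295] T [ 0.2004  0.0123 -0.053 ] open 0.0510 grip 95.4 q [ 0.6775  0.7622 -1.1931  1.9626  0.8449  1.0331  2.1205]
turn [-0.0013 -0.0001 -0.1071] shift [ 0.0002  0.0003 -0.0061]
time_s: 26.2
tcp_pos: [0.5122, 0.0402, 0.0754]
orientation: [-0.509, 0.861, -0.0, -0.0]
ft_force: [0.7, -1.0, -0.9]
opening: 0.0512
grasp_force: 95.0
t 26.20 tcp [0.5122 0.0402 0.0754] yaw 151.14 F [ 0.6554 -1.0451 -0.8836] T [ 0.0765 -0.0255  0.0215] open 0.0512 grip 95.0 q [ 0.6372  0.7087 -1.1126  1.9651  0.7802  0.9797  1.7764]
turn [-0.0003 -0.0004 -0.5037] shift [ 0.     -0.0002 -0.0066]
```

```bash
for i in 1 2; do python3 -m creep '[[0,0,0.001,0,0,0,1],[0,0,0.0005,0,0,0,1],[0,0,0,0,0,0,1]]' | grep -E "tcp|ft_"; done
python3 -m creep '[[0,0,0.0003,0,0,0.1,1],[0,0,0.0004,0,0,0.1,1],[0,0,0.0004,0,0,0.1,1],[0,0,0.0004,0,0,0.1,1],[0,0,0,0,0,0,1]]'; python3 d.py 180 .5124 .0402 .082
```

```text
tcp_pos: [0.5124, 0.0402, 0.0743]
ft_force: [-1.4, -0.8, 7.3]
tcp_pos: [0.5125, 0.0403, 0.0739]
ft_force: [-5.6, -3.0, 21.9]
time_s: 27.12
tcp_pos: [0.514, 0.0412, 0.0725]
orientation: [-0.327, 0.945, -0.0, 0.002]
ft_force: [-0.4, 1.1, 13.1]
opening: 0.0512
grasp_force: 96.6
t 27.12 tcp [0.514  0.0412 0.0725] yaw 128.20 F [-0.4158  1.1215 13.09  ] T [ 0.0624  0.1496 -0.4447] open 0.0512 grip 96.6 q [ 0.5845  0.6626 -1.0226  1.9683  0.7194  0.9232  1.4264]
turn [-0.0032  0.0023 -0.9041] shift [ 0.001   0.0016 -0.0095]
```

```bash
python3 -m creep '[[0,0,0,0,0,0.1,1],[0,0,0,0,0,0.1,1],[0,0,0.0004,0,0,0.1,1],[0,0,0.0004,0,0,0.1,1],[0,0,0.0004,0,0,0.1,1],[0,0,0,0,0,0,1],[0,0,0,0,0,0,1]]'; python3 d.py 90 .5124 .0402 .067
python3 -m creep '[[0,0,0.0004,0,0,0.1,1],[0,0,0.0004,0,0,0.1,1],[0,0,0.0004,0,0,0.1,1],[0,0,0.0004,0,0,0.1,1],[0,0,0.0004,0,0,0.1,1],[0,0,0,0,0,0,1],[0,0,0,0,0,0,1]]'; python3 d.py 90 .5124 .0402 .067
```

```text
time_s: 27.7
tcp_pos: [0.5134, 0.0407, 0.0707]
orientation: [-0.086, 0.996, -0.0, 0.001]
ft_force: [0.1, 0.4, 8.7]
opening: 0.0511
grasp_force: 96.1
t 27.70 tcp [0.5134 0.0407 0.0707] yaw 99.84 F [0.0517 0.4231 8.7432] T [-0.0682 -0.0079 -0.2479] open 0.0511 grip 96.1 q [ 0.5139  0.6094 -0.9083  1.9734  0.6338  0.8677  1.0037]
turn [-0.      0.0023  0.1718] shift [ 0.001  -0.0005  0.0037]
time_s: 28.28
tcp_pos: [0.5136, 0.0405, 0.0687]
orientation: [0.163, 0.987, 0.0, 0.001]
ft_force: [0.7, -1.3, 9.6]
opening: 0.051
grasp_force: 96.2
t 28.28 tcp [0.5136 0.0405 0.0687] yaw 71.20 F [ 0.6641 -1.3061  9.5978] T [-0.2234 -0.0243 -0.2525] open 0.0510 grip 96.2 q [ 0.4329  0.5647 -0.7882  1.979   0.5475  0.8189  0.5776]
turn [ 0.0002  0.0024 -0.3282] shift [ 0.0012 -0.0003  0.0017]
```

Threading in nicely at 3.8 mm/rad. I'll go on in small steps, watching the wrist torque for the snug point.

```bash
for i in 1 2; do python3 -m creep '[[0,0,0.0004,0,0,0.1,1],[0,0,0.0004,0,0,0.1,1],[0,0,0.0003,0,0,0.1,1],[0,0,0,0,0,0,1],[0,0,0,0,0,0,1]]'>/dev/null; python3 d.py ;done
```

```text
t 28.70 tcp [0.5135 0.0404 0.0676] yaw 54.00 F [ 0.1199 -0.8055 10.698 ] T [-0.2761  0.0113 -0.2074] open 0.0512 grip 96.2 q [ 0.381   0.542  -0.715   1.9828  0.4955  0.7937  0.3226]
t 29.12 tcp [0.514  0.0404 0.067 ] yaw 36.84 F [ 0.0274 -1.32   15.0107] T [-0.4277  0.1634 -0.0924] open 0.0512 grip 96.7 q [ 0.3272  0.5215 -0.6414  1.986   0.4438  0.7716  0.068 ]
```

```bash
for i in 1 2; do python3 -m creep '[[0,0,0.0002,0,0,0.1,1],[0,0,0.0002,0,0,0.1,1],[0,0,0,0,0,0,1],[0,0,0,0,0,0,1]]'>/dev/null; python3 d.py ;done
python3 - <<'E'
from h import *
im=viewer.read_camera("side"); a=im[190:290,245:385]; b=cv2.resize(a,None,fx=5,fy=5,interpolation=cv2.INTER_CUBIC); cv2.imwrite("pics/s4.png",cv2.convertScaleAbs(b,alpha=1.6))
E
```

```text
t 29.45 tcp [0.5143 0.0407 0.067 ] yaw 25.38 F [-2.2857 -0.5706 19.083 ] T [-0.3488  0.385  -0.1783] open 0.0510 grip 97.2 q [ 0.2906  0.509  -0.5926  1.9881  0.4086  0.7587 -0.1014]
t 29.78 tcp [0.5144 0.0406 0.067 ] yaw 13.92 F [-3.475  -2.0827 22.6811] T [-0.3941  0.7224 -0.1465] open 0.0509 grip 97.7 q [ 0.2534  0.4975 -0.5434  1.9905  0.3737  0.7474 -0.2708]
```

View pics/s4.png

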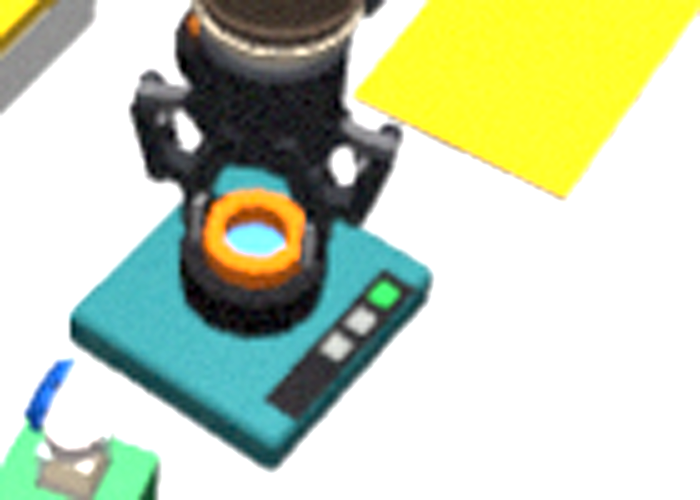

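```bash
for i in 1 2 3; do python3 -m creep '[[0,0,0,0,0,0.1,1],[0,0,0,0,0,0.05,1],[0,0,0,0,0,0,1],[0,0,0,0,0,0,1]]'>/dev/null; python3 d.py ;done
```

```text
t 30.17 tcp [0.5143 0.0407 0.067 ] yaw 5.34 F [-2.1952 -1.8571 23.027 ] T [-0.2817  0.7629 -0.2209] open 0.0510 grip 97.7 q [ 0.2256  0.4896 -0.5068  1.9924  0.3474  0.7399 -0.3972]
t 30.50 tcp [0.514  0.0407 0.0669] yaw -3.22 F [-3.4723 -0.6092 23.9501] T [-0.2357  0.8958 -0.0638] open 0.0514 grip 97.7 q [ 0.1972  0.4824 -0.47    1.9945  0.3213  0.733  -0.5237]
t 30.83 tcp [0.5138 0.0406 0.0668] yaw -11.78 F [-3.3387 -1.863  22.0489] T [-0.2626  0.9125  0.0904] open 0.0513 grip 97.6 q [ 0.1686  0.4758 -0.4329  1.9966  0.2956  0.7264 -0.6501]
```

```bash
for i in 1 2 3; do python3 -m creep '[[0,0,-0.0003,0,0,0.1,1],[0,0,0,0,0,0.05,1],[0,0,0,0,0,0,1],[0,0,0,0,0,0,1]]'>/dev/null; python3 d.py ;done
```

```text
t 31.17 tcp [0.5143 0.042  0.0667] yaw -20.33 F [-0.6093  2.5175 14.3585] T [0.6489 0.0881 0.093 ] open 0.0511 grip 98.4 q [ 0.1394  0.4702 -0.397   1.9981  0.2687  0.7188 -0.7767]
t 31.50 tcp [0.5148 0.0429 0.0668] yaw -28.82 F [ 1.6531  4.5106 11.9918] T [ 1.1481 -0.3109  0.2414] open 0.0509 grip 97.7 q [ 0.1102  0.4648 -0.3609  1.9994  0.2429  0.7125 -0.9027]
t 31.83 tcp [0.5134 0.0402 0.0669] yaw -37.41 F [-1.2712 -3.5996 15.5083] T [-0.6847  0.4498  1.1899] open 0.0512 grip 99.2 q [ 0.0821  0.4587 -0.3219  2.0025  0.2194  0.7111 -1.0284]
```

Torque has climbed sharply to 1.2 N·m with the height at 17 mm below the rim, so the ring is snug. I'll release it and look at the lamp.

```bash
python3 -m creep '[[0,0,0,0,0,0,0],[0,0,0,0,0,0,-1],[0,0,0,0,0,0,-1],[0,0,0,0,0,0,-1],[0,0,0,0,0,0,-1],[0,0,0,0,0,0,-1],[0,0,-0.03,0,0,0,-1],[0,0,-0.04,0,0,0,-1],[0,0,-0.04,0,0,0,-1],[0,0,0,0,0,0,-1]]'
python3 -m creep '[[-0.03,0.03,-0.01,0,0,0,-1],[-0.03,0.03,-0.01,0,0,0,-1],[-0.03,0.03,0,0,0,0,-1],[-0.03,0.03,0,0,0,0,-1],[0,0,0,0,0,0,-1]]'; python3 d.py
python3 - <<'E'
from h import *
im=np.zeros((560,800,3),np.uint8)
t=viewer.read_camera("top")[160:300,240:440]; s=viewer.read_camera("side")[120:290,250:410]
im=np.zeros((600,800,3),np.uint8)
im[:]=cv2.resize(t,(800,560),interpolation=cv2.INTER_CUBIC)[:1] if 0 else 0
im[:560]=cv2.resize(t,(800,560),interpolation=cv2.INTER_CUBIC)
cv2.imwrite("pics/t5.png",cv2.convertScaleAbs(im,alpha=1.6))
cv2.imwrite("pics/s5.png",cv2.convertScaleAbs(cv2.resize(s,None,fx=3.5,fy=3.5,interpolation=cv2.INTER_CUBIC),alpha=1.6))
E
```

```text
time_s: 32.67
tcp_pos: [0.516, 0.0412, 0.1826]
orientation: [0.898, 0.44, 0.005, 0.002]
ft_force: [1.1, 1.7, -0.1]
opening: 0.0856
grasp_force: 0.0
time_s: 33.08
tcp_pos: [0.5323, -0.1331, 0.1945]
orientation: [0.901, 0.435, -0.001, 0.002]
ft_force: [-0.1, -1.0, -0.6]
opening: 0.0848
grasp_force: 0.0
t 33.08 tcp [ 0.5323 -0.1331  0.1945] yaw -38.47 F [-0.0868 -0.9533 -0.584 ] T [-0.0357 -0.0397 -0.0371] open 0.0848 grip 0.0 q [ 0.3742  0.3342 -0.2763  1.8136  0.1115  1.0077 -0.6186]
```

View pics/t5.png

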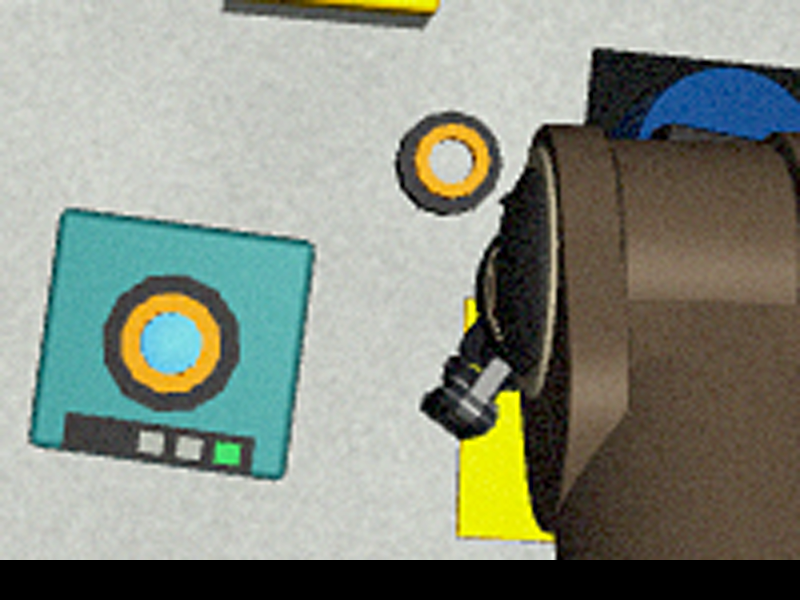

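View pics/s5.png

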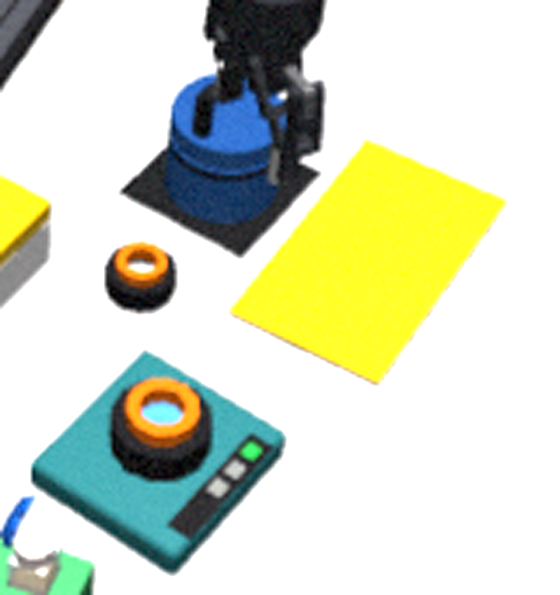

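The ring sits level, and the lamp stands where I left it: handle post (308,158) in both views. I'm returning to it.

```bash
python3 -m creep '[[0,0,0,0,0,-0.112,-1],[0,0,0,0,0,-0.112,-1],[0,0,0,0,0,-0.112,-1],[0,0,0,0,0,-0.112,-1],[0,0,0,0,0,0,-1]]' 100
python3 d.py -12.7 .6108 -.2669 .20 -12.7 .6108 -.2669 .110
```

```text
time_s: 33.6
tcp_pos: [0.5325, -0.1211, 0.1945]
orientation: [0.776, 0.631, 0.0, -0.0]
ft_force: [-0.2, 1.0, -0.7]
opening: 0.0854
grasp_force: 0.0
t 33.60 tcp [ 0.5325 -0.1211  0.1945] yaw -11.77 F [-0.196   1.0038 -0.6804] T [ 0.0424 -0.0318  0.0295] open 0.0854 grip 0.0 q [ 0.4323  0.3419 -0.3728  1.8132  0.1434  1.0136 -0.2025]
turn [-0.0006 -0.0007  0.0162] shift [-0.125   0.1084 -0.0055]
turn [-0.0006 -0.0007  0.0162] shift [0.   0.   0.09]
```

```bash
python3 -m creep '[[0,0,-0.0055,0,0,0.016,-1],[-0.025,0.0217,0,0,0,0,-1],[-0.025,0.0217,0,0,0,0,-1],[-0.025,0.0217,0,0,0,0,-1],[-0.025,0.0217,0,0,0,0,-1],[-0.025,0.0217,0,0,0,0,-1],[0,0,0,0,0,0,-1],[0,0,0,0,0,0,-1],[0,0,0,0,0,0,-1]]' 100
python3 d.py -12.7 .6108 -.2669 .110
python3 - <<'E'
from h import *
im=viewer.read_camera("side");im=im[100:230,260:400]
cv2.imwrite("pics/s6.png",cv2.convertScaleAbs(cv2.resize(im,None,fx=4,fy=4,interpolation=cv2.INTER_CUBIC),alpha=1.6))
E
```

```text
time_s: 34.35
tcp_pos: [0.6099, -0.2678, 0.2]
orientation: [0.784, 0.621, 0.0, -0.001]
ft_force: [0.0, -0.1, -0.6]
opening: 0.0852
grasp_force: 0.0
t 34.35 tcp [ 0.6099 -0.2678  0.2   ] yaw -13.22 F [ 0.0009 -0.091  -0.5773] T [ 0.0059  0.0059 -0.0408] open 0.0852 grip 0.0 q [ 0.5451  0.5275 -0.3023  1.5062  0.165   1.1339 -0.0193]
turn [-0.0007 -0.0011 -0.0091] shift [0.0011 0.0006 0.09  ]
```

```bash
python3 -m creep '[[0.001,0.0006,0.03,0,0,0,-1],[0,0,0.03,0,0,0,-1],[0,0,0.02,0,0,0,-1],[0,0,0.01,0,0,0,-1],[0,0,0,0,0,0,-1],[0,0,0,0,0,0,-1]]'; python3 d.py
python3 -m creep '[[0,0,0,0,0,0,1],[0,0,0,0,0,0,1],[0,0,0,0,0,0,1],[0,0,0,0,0,0,1],[0,0,0,0,0,0,1],[0,0,0,0,0,0,1],[0,0,0,0,0,0,1],[0,0,0,0,0,0,1],[0,0,0,0,0,0,1],[0,0,0,0,0,0,1]]' 100
python3 d.py -12.7 .6108 -.2669 .110
```

```text
time_s: 34.9
tcp_pos: [0.6111, -0.2676, 0.111]
orientation: [0.783, 0.622, 0.0, 0.0]
ft_force: [0.0, -0.8, -0.1]
opening: 0.0853
grasp_force: 0.0
t 34.90 tcp [ 0.6111 -0.2676  0.111 ] yaw -13.10 F [ 0.0161 -0.8292 -0.1203] T [ 0.0178 -0.0147 -0.0268] open 0.0853 grip 0.0 q [ 0.5345  0.6132 -0.2878  1.5874  0.1991  0.9696 -0.0452]
time_s: 35.73
tcp_pos: [0.6106, -0.2684, 0.1106]
orientation: [0.783, 0.622, -0.0, -0.0]
ft_force: [-3.3, 1.8, 5.7]
opening: 0.0098
grasp_force: 97.9
t 35.73 tcp [ 0.6106 -0.2684  0.1106] yaw -13.13 F [-3.2739  1.8203  5.65  ] T [ 0.2581  0.671  -0.0012] open 0.0098 grip 97.9 q [ 0.5354  0.6137 -0.2874  1.5877  0.1993  0.9694 -0.0447]
turn [-0.0002  0.     -0.0075] shift [ 0.0015 -0.0001  0.0006]
```

```bash
python3 -m creep '[[0,0,-0.015,0,0,0,1],[0,0,-0.02,0,0,0,1],[0,0,-0.02,0,0,0,1],[0,0,-0.02,0,0,0,1],[0,0,-0.02,0,0,0,1],[0,0,-0.005,0,0,0,1],[0,0,0,0,0,0,1],[0,0,0,0,0,0,1]]' 110
python3 d.py -13.1 .5127 .0372 .211 -13.1 .5127 .0372 .136
```

```text
time_s: 36.4
tcp_pos: [0.6101, -0.2685, 0.2088]
orientation: [0.783, 0.622, -0.0, -0.001]
ft_force: [-0.1, -0.1, -4.5]
opening: 0.0097
grasp_force: 107.5
t 36.40 tcp [ 0.6101 -0.2685  0.2088] yaw -13.14 F [-0.0539 -0.0821 -4.4752] T [ 0.0385  0.0445 -0.0012] open 0.0097 grip 107.5 q [ 0.5453  0.5214 -0.3028  1.4946  0.1634  1.1519 -0.0157]
turn [-0.0014 -0.     -0.0006] shift [ 0.2756 -0.1642 -0.0022]
turn [-0.0014 -0.     -0.0006] shift [0.    0.    0.075]
```

```bash
python3 -m creep '[[0.0275,-0.0164,0,0,0,0,1],[0.0275,-0.0164,0,0,0,0,1],[0.0275,-0.0164,0,0,0,0,1],[0.0275,-0.0164,0,0,0,0,1],[0.0275,-0.0164,0,0,0,0,1],[0.0275,-0.0164,0,0,0,0,1],[0.0275,-0.0164,0,0,0,0,1],[0.0275,-0.0164,0,0,0,0,1],[0.0275,-0.0164,0,0,0,0,1],[0.0275,-0.0164,0,0,0,0,1]]'
python3 -m creep '[[0,0,0,0,0,0,1],[0,0,0,0,0,0,1],[0,0,0,0,0,0,1]]'
python3 d.py -13.1 .5127 .0372 .136
python3 - <<'E'
from h import *
im=viewer.read_camera("side");im=im[160:290,230:370]
cv2.imwrite("pics/s7.png",cv2.convertScaleAbs(cv2.resize(im,None,fx=4,fy=4,interpolation=cv2.INTER_CUBIC),alpha=1.6))
E
```

```text
time_s: 37.23
tcp_pos: [0.5117, 0.0376, 0.2084]
orientation: [0.783, 0.622, -0.001, -0.001]
ft_force: [1.1, 0.2, -4.0]
opening: 0.0101
grasp_force: 107.6
time_s: 37.48
tcp_pos: [0.513, 0.0359, 0.209]
orientation: [0.783, 0.622, -0.001, -0.0]
ft_force: [0.3, 0.0, -4.0]
opening: 0.0097
grasp_force: 107.6
t 37.48 tcp [0.513  0.0359 0.209 ] yaw -13.12 F [ 0.3203  0.0415 -4.0043] T [-0.0897 -0.0482 -0.0213] open 0.0097 grip 107.6 q [ 0.2008  0.2814 -0.4398  1.8651  0.1389  1.0268 -0.5251]
turn [-0.0016  0.0011 -0.0003] shift [ 0.0012 -0.0005  0.073 ]
```

View pics/s7.png

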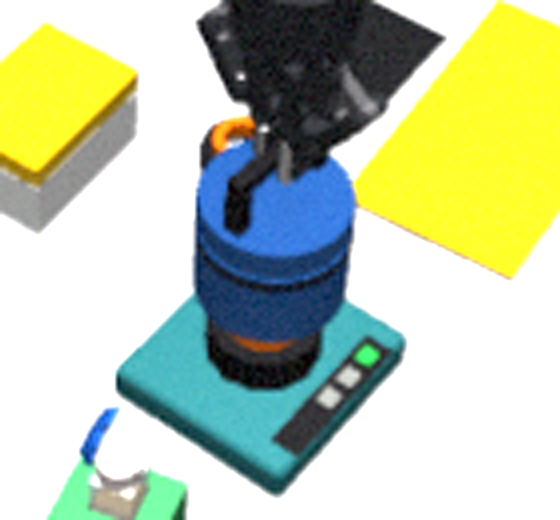

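The lamp hangs upright and centred over the ring. Lowering it.

```bash
python3 -m creep '[[0.0012,-0.0005,0.015,0,0,0,1],[0,0,0.015,0,0,0,1],[0,0,0.015,0,0,0,1],[0,0,0.01,0,0,0,1],[0,0,0.01,0,0,0,1],[0,0,0.004,0,0,0,1],[0,0,0,0,0,0,1],[0,0,0,0,0,0,1]]'; python3 d.py -13.1 .5127 .0372 .136
for i in 1 2; do python3 -m creep '[[0,0,0.001,0,0,0,1],[0,0,0.001,0,0,0,1],[0,0,0,0,0,0,1],[0,0,0,0,0,0,1]]' | grep -E "tcp|ft_"; done
```

```text
time_s: 38.2
tcp_pos: [0.5135, 0.0377, 0.1413]
orientation: [0.783, 0.621, 0.0, 0.0]
ft_force: [0.4, -0.9, -2.7]
opening: 0.0102
grasp_force: 107.6
t 38.20 tcp [0.5135 0.0377 0.1413] yaw -13.15 F [ 0.4114 -0.9175 -2.7199] T [0.0323 0.0074 0.0168] open 0.0102 grip 107.6 q [ 0.1767  0.3624 -0.4246  1.9381  0.1906  0.8797 -0.5751]
turn [ 0.0001 -0.0001 -0.0009] shift [-0.0007 -0.0007  0.0053]
tcp_pos: [0.5134, 0.0378, 0.1395]
ft_force: [0.1, 0.1, -3.5]
tcp_pos: [0.5132, 0.0378, 0.1371]
ft_force: [0.1, 0.3, -3.6]
```

```bash
python3 -m creep '[[0,0,0.001,0,0,0,1],[0,0,0.001,0,0,0,1],[0,0,0,0,0,0,1],[0,0,0,0,0,0,1]]' | grep -E "tcp|ft_"
python3 -m creep '[[0,0,0,0,0,0,0],[0,0,0,0,0,0,-1],[0,0,0,0,0,0,-1],[0,0,0,0,0,0,-1],[0,0,0,0,0,0,-1],[0,0,-0.03,0,0,0,-1],[0,0,-0.04,0,0,0,-1],[0,0,-0.04,0,0,0,-1],[0,0,0,0,0,0,-1]]'
python3 d.py -6 .56 .21 .24
```

```text
tcp_pos: [0.5133, 0.0379, 0.1365]
ft_force: [-5.2, -0.8, 10.4]
time_s: 39.95
tcp_pos: [0.5168, 0.0389, 0.2526]
orientation: [0.783, 0.622, 0.005, 0.003]
ft_force: [1.1, 0.3, 0.1]
opening: 0.0852
grasp_force: 0.0
t 39.95 tcp [0.5168 0.0389 0.2526] yaw -13.12 F [1.1129 0.2659 0.1417] T [ 0.0564 -0.0001 -0.0036] open 0.0852 grip 0.0 q [ 0.2098  0.2384 -0.4493  1.8096  0.1167  1.1082 -0.5084]
turn [ 0.0108 -0.0027 -0.1242] shift [0.1747 0.025  0.0126]
```

Lamp is standing on the slab. Now the caps: approach from behind each hinge (+x side), with fingers shut and tool y along the rack.

```bash
python3 -m creep '[[0,0,0,0,0,-0.119,1],[0,0,0,0,0,-0.119,1],[0,0,0,0,0,-0.119,1],[0,0,0,0,0,-0.119,1],[0,0,0,0,0,-0.119,1],[0,0,0,0,0,-0.119,1],[0,0,0,0,0,-0.119,1],[0,0,0,0,0,-0.119,1]]' 40 >/dev/null
python3 -m creep '[[0,0,0,0,0,-0.119,1],[0,0,0,0,0,-0.119,1],[0,0,0,0,0,-0.119,1],[0,0,0,0,0,-0.119,1],[0,0,0,0,0,-0.119,1],[0,0,0,0,0,-0.119,1],[0,0,0,0,0,-0.119,1],[0,0,0,0,0,-0.119,1],[0,0,0,0,0,0,1]]' >/dev/null
python3 d.py 95.8 .586 .2155 .22  95.8 .586 .2155 .132
python3 - <<'E'
from h import *
im=viewer.read_camera("side");im=im[200:360,205:345]
cv2.imwrite("pics/s8.png",cv2.convertScaleAbs(cv2.resize(im,None,fx=3.7,fy=3.7,interpolation=cv2.INTER_CUBIC),alpha=1.4))
E
```

```text
t 41.37 tcp [0.5132 0.0378 0.245 ] yaw 96.26 F [-0.8439  0.641   0.0222] T [-0.0269 -0.0153 -0.0047] open 0.0001 grip 0.0 q [ 0.4606  0.301  -0.7651  1.8046  0.2291  1.1271  1.2986]
turn [ 0.0002 -0.0001  0.008 ] shift [-0.0903  0.1695  0.025 ]
turn [ 0.0002 -0.0001  0.008 ] shift [0.    0.    0.088]
```

View pics/s8.png

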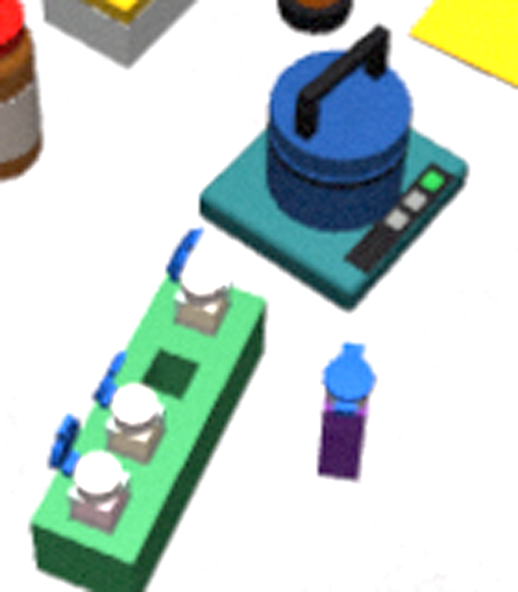

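The lamp stands flat on the reader and three caps are still up. I have one picture left, so the caps go by force feedback, with image code as a check.

```bash
python3 -m creep '[[-0.018,0.034,0.005,0,0,0.008,1],[-0.018,0.034,0.005,0,0,0,1],[-0.018,0.034,0.005,0,0,0,1],[-0.018,0.034,0.005,0,0,0,1],[-0.018,0.034,0.005,0,0,0,1],[0,0,0,0,0,0,1],[0,0,0.03,0,0,0,1],[0,0,0.03,0,0,0,1],[0,0,0.028,0,0,0,1],[0,0,0,0,0,0,1]]' 40 >/dev/null
python3 -m creep '[[0,0,0,0,0,0,1],[0,0,0,0,0,0,1]]'; python3 d.py 95.8 .586 .2155 .132 95.8 .522 .209 .132
```

```text
time_s: 42.42
tcp_pos: [0.587, 0.2164, 0.1338]
orientation: [-0.047, 0.999, 0.0, 0.001]
ft_force: [-0.4, 0.7, 1.0]
opening: -0.0001
grasp_force: 0.0
t 42.42 tcp [0.587  0.2164 0.1338] yaw 95.40 F [-0.4143  0.7064  1.0032] T [ 0.0207 -0.0235  0.0255] open -0.0001 grip 0.0 q [ 0.0511  0.6074 -0.6978  1.6623  0.4411  1.0334  0.8766]
turn [ 0.0007  0.0015 -0.007 ] shift [ 0.001  -0.0008  0.0018]
turn [ 0.0007  0.0015 -0.007 ] shift [0.0643 0.     0.    ]
```

```bash
python3 -m creep '[[0.008,0,0,0,0,0,1],[0.008,0,0,0,0,0,1],[0.008,0,0,0,0,0,1],[0.008,0,0,0,0,0,1],[0,0,0,0,0,0,1]]' |grep -E "tcp|ft"
python3 -m creep '[[0.008,0,0,0,0,0,1],[0.008,0,0,0,0,0,1],[0,0,0,0,0,0,1]]'|grep -E "tcp|ft"
python3 -m creep '[[0.008,0,0,0,0,0,1],[0.008,0,0,0,0,0,1],[0.002,0,0,0,0,0,1],[0,0,0,0,0,0,1]]'|grep -E "tcp|ft"
python3 -m creep '[[0.001,0,0.005,0,0,0,1],[0.001,0,0.005,0,0,0,1],[0,0,0.003,0,0,0,1],[0,0,0,0,0,0,1]]'|grep -E "tcp|ft"
```

```text
tcp_pos: [0.5526, 0.2127, 0.1329]
ft_force: [0.3, 0.9, 0.0]
tcp_pos: [0.5373, 0.2112, 0.1324]
ft_force: [0.3, -0.6, 0.2]
tcp_pos: [0.5195, 0.2094, 0.1322]
ft_force: [-0.5, -0.4, 1.3]
tcp_pos: [0.5178, 0.2091, 0.118]
ft_force: [-0.9, -0.1, -0.5]
```

```bash
for i in 1 2 3 4; do python3 -m creep '[[0,0,0.001,0,0,0,1],[0,0,0.001,0,0,0,1],[0,0,0,0,0,0,1],[0,0,0,0,0,0,1]]'|grep -E "tcp|ft"; done
```

```text
tcp_pos: [0.5187, 0.2093, 0.1171]
ft_force: [0.5, 0.5, 1.2]
tcp_pos: [0.5187, 0.2092, 0.1152]
ft_force: [0.8, 0.1, 0.2]
tcp_pos: [0.5187, 0.2094, 0.1144]
ft_force: [-4.6, -1.8, 12.0]
tcp_pos: [0.5187, 0.2096, 0.114]
ft_force: [-9.6, -5.3, 27.6]
```

```bash
python3 -m creep '[[0,0,-0.04,0,0,0,1],[0,0,-0.04,0,0,0,1],[-0.031,0.035,0,0,0,0,1],[-0.031,0.035,0,0,0,0,1],[0,0.034,0,0,0,0,1],[0,0,0,0,0,0,1],[0,0,0,0,0,0,1],[0,0,0,0,0,0,1]]' >/dev/null; python3 d.py 95.8 .5765 .3193 .132
```

```text
t 45.75 tcp [0.5641 0.3103 0.1907] yaw 95.54 F [ 0.3461  0.1916 -0.5859] T [-0.0204 -0.0192  0.0393] open 0.0000 grip 0.0 q [-0.0898  0.5854 -0.7314  1.5564  0.4144  1.161   0.7617]
turn [-0.0007 -0.0005 -0.0045] shift [-0.0132  0.0077  0.0587]
```

```bash
python3 -m creep '[[-0.013,0.0077,0,0,0,-0.0045,1],[0,0,0,0,0,0,1],[0,0,0.03,0,0,0,1],[0,0,0.028,0,0,0,1],[0,0,0,0,0,0,1],[0,0,0,0,0,0,1]]' >/dev/null; python3 d.py 95.8 .5765 .3193 .132
python3 -m creep '[[0.008,0,0,0,0,0,1],[0.008,0,0,0,0,0,1],[0.008,0,0,0,0,0,1],[0.008,0,0,0,0,0,1],[0.008,0,0,0,0,0,1],[0.008,0,0,0,0,0,1],[0.008,0,0,0,0,0,1],[0.009,0,0,0,0,0,1],[0,0,0,0,0,0,1]]'|grep -E "tcp|ft"
python3 -m creep '[[0.002,0,0.005,0,0,0,1],[0.001,0,0.005,0,0,0,1],[0,0,0.003,0,0,0,1],[0,0,0,0,0,0,1],[0,0,0,0,0,0,1]]'|grep -E "tcp|ft"
python3 d.py 95.8 .509 .3125 .116
```

```text
t 46.25 tcp [0.576  0.3175 0.1322] yaw 95.69 F [-0.5702 -0.301   0.4921] T [0.0452 0.0173 0.0235] open -0.0001 grip 0.0 q [-0.1195  0.6634 -0.6986  1.5734  0.4655  1.0808  0.7324]
turn [-0.0019 -0.0029 -0.0019] shift [-0.0007  0.0018  0.0002]
tcp_pos: [0.5097, 0.3129, 0.1334]
ft_force: [0.6, -0.1, 0.3]
tcp_pos: [0.5088, 0.3124, 0.1195]
ft_force: [0.0, -0.2, 0.3]
t 47.42 tcp [0.5088 0.3124 0.1195] yaw 95.76 F [ 0.0183 -0.165   0.2547] T [-0.0016 -0.0357  0.035 ] open -0.0001 grip 0.0 q [-0.1174  0.5892 -0.721   1.7437  0.4557  0.9842  0.6575]
turn [-0.0003 -0.001  -0.0008] shift [-0.0002  0.0001  0.0035]
```

```bash
python3 -m creep '[[0,0,0.002,0,0,0,1],[0,0,0.001,0,0,0,1],[0,0,0,0,0,0,1]]'|grep -E "tcp|ft"; for i in 1 2 3; do python3 -m creep '[[0,0,0.001,0,0,0,1],[0,0,0.001,0,0,0,1],[0,0,0,0,0,0,1],[0,0,0,0,0,0,1]]'|grep -E "tcp|ft"; done
```

```text
tcp_pos: [0.5089, 0.3126, 0.117]
ft_force: [-0.2, -0.0, -0.0]
tcp_pos: [0.509, 0.3125, 0.1151]
ft_force: [0.0, 0.2, 0.1]
tcp_pos: [0.5091, 0.3128, 0.1144]
ft_force: [-2.8, -2.4, 10.5]
tcp_pos: [0.5091, 0.3131, 0.1141]
ft_force: [-7.4, -5.3, 24.5]
```

```bash
python3 -m creep '[[0,0,-0.04,0,0,0,1],[0,0,-0.04,0,0,0,1],[-0.03,0.025,0,0,0,0,1],[-0.03,0.025,0,0,0,0,1],[-0.01,0.002,0,0,0,0,1],[0,0,0,0,0,0,1],[0,0,0,0,0,0,1],[0,0,0,0,0,0,1]]' >/dev/null; python3 d.py 95.8 .571 .371 .132
```

```text
t 49.33 tcp [0.5724 0.3707 0.1907] yaw 95.77 F [-0.4739  0.2647 -0.3886] T [0.0066 0.0396 0.0459] open -0.0001 grip 0.0 q [-0.1952  0.6479 -0.7207  1.4515  0.4398  1.2088  0.6997]
turn [-0.0008 -0.0011 -0.0005] shift [0.0014 0.0004 0.0587]
```

```bash
python3 -m creep '[[0,0,0.03,0,0,0,1],[0,0,0.028,0,0,0,1],[0,0,0,0,0,0,1],[0,0,0,0,0,0,1]]' >/dev/null; python3 d.py 95.8 .571 .371 .132
python3 -m creep '[[0.008,0,0,0,0,0,1],[0.008,0,0,0,0,0,1],[0.008,0,0,0,0,0,1],[0.008,0,0,0,0,0,1],[0.008,0,0,0,0,0,1],[0.008,0,0,0,0,0,1],[0.008,0,0,0,0,0,1],[0.009,0,0,0,0,0,1],[0,0,0,0,0,0,1]]'|grep -E "tcp|ft"
python3 -m creep '[[0.002,0,0.005,0,0,0,1],[0.001,0,0.005,0,0,0,1],[0,0,0.003,0,0,0,1],[0,0,0,0,0,0,1],[0,0,0,0,0,0,1]]'|grep -E "tcp|ft"
python3 d.py 95.8 .5035 .364 .116
```

```text
t 49.67 tcp [0.5722 0.37   0.1324] yaw 95.76 F [0.2238 0.1611 1.1357] T [0.0039 0.0225 0.0541] open -0.0001 grip 0.0 q [-0.2056  0.7004 -0.6966  1.5075  0.4789  1.1128  0.6694]
turn [-0.0019 -0.0027 -0.0008] shift [0.0011 0.0012 0.0004]
tcp_pos: [0.5062, 0.365, 0.1333]
ft_force: [-1.2, 0.8, 2.0]
tcp_pos: [0.5056, 0.3642, 0.1194]
ft_force: [-0.2, 0.2, -0.3]
t 50.83 tcp [0.5056 0.3642 0.1194] yaw 95.75 F [-0.1916  0.1786 -0.2507] T [-0.0209 -0.008  -0.0077] open -0.0001 grip 0.0 q [-0.2083  0.629  -0.7166  1.6769  0.4713  1.0171  0.5869]
turn [-0.0005 -0.001  -0.0009] shift [ 0.0021 -0.      0.0034]
```

```bash
python3 -m creep '[[0.002,0,0.002,0,0,0,1],[0,0,0.001,0,0,0,1],[0,0,0,0,0,0,1]]'|grep -E "tcp|ft"; for i in 1 2 3; do python3 -m creep '[[0,0,0.001,0,0,0,1],[0,0,0.001,0,0,0,1],[0,0,0,0,0,0,1],[0,0,0,0,0,0,1]]'|grep -E "tcp|ft"; done
python3 -m creep '[[0,0,-0.04,0,0,0,1],[0,0,-0.04,0,0,0,1],[0,0,-0.03,0,0,0,1],[-0.03,-0.035,0,0,0,0,1],[-0.03,-0.035,0,0,0,0,1],[-0.03,-0.04,-0.02,0,0,0,1],[-0.02,-0.04,-0.02,0,0,0,1],[-0.01,-0.04,-0.02,0,0,0,1],[0,-0.04,-0.02,0,0,0,1],[0,0,0,0,0,0,1]]'; python3 d.py
python3 - <<'E'
from h import *
s=viewer.read_camera("side")[190:360,200:350]; t=viewer.read_camera("top")[190:360,120:320]
a=np.hstack([cv2.resize(s,None,fx=2.7,fy=3.5*2.7/2.7,interpolation=cv2.INTER_CUBIC)if 0 else cv2.resize(s,(405,459),interpolation=cv2.INTER_CUBIC),cv2.resize(t[:, :146],(394,459),interpolation=cv2.INTER_CUBIC)])
cv2.imwrite("pics/f.png",cv2.convertScaleAbs(a,alpha=1.4))
E
```

```text
tcp_pos: [0.5037, 0.3642, 0.117]
ft_force: [-0.7, -0.3, -0.6]
tcp_pos: [0.5036, 0.3643, 0.1151]
ft_force: [0.0, -0.4, -1.0]
tcp_pos: [0.5038, 0.365, 0.1146]
ft_force: [-2.1, -1.0, 10.4]
tcp_pos: [0.5039, 0.3654, 0.1143]
ft_force: [-6.5, -5.3, 22.3]
time_s: 52.92
tcp_pos: [0.6313, 0.1644, 0.2935]
orientation: [-0.044, 0.999, -0.002, 0.003]
ft_force: [1.7, -0.7, 0.4]
opening: -0.0003
grasp_force: 0.0
t 52.92 tcp [0.6313 0.1644 0.2935] yaw 95.09 F [ 1.6834 -0.7466  0.4174] T [-0.0884 -0.091   0.0261] open -0.0003 grip 0.0 q [ 0.1506  0.5161 -0.7419  1.4061  0.3549  1.3505  1.0575]
```

View pics/f.png

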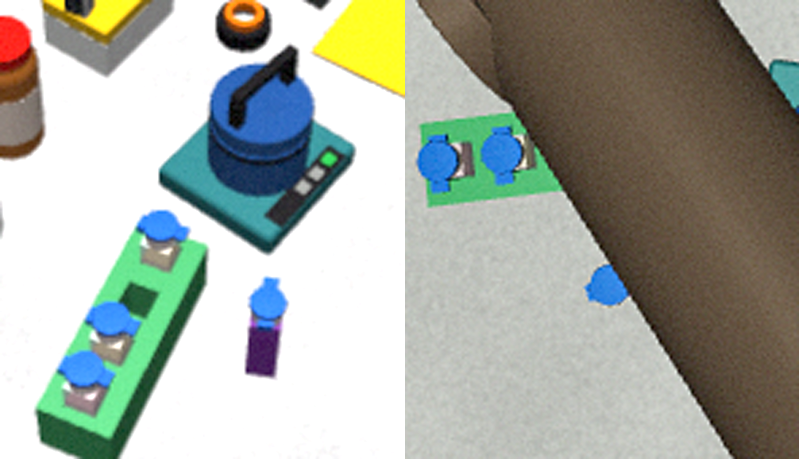

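All three caps lie flat on their tubes (side view at (160,227), (110,320) and (83,370)). The lamp stands flat and centred on the reader at (260,130), and the gripper is clear of everything. Handing in.

```bash
python3 -m creep '[[0,0,0,0,0,0,1],[0,0,0,0,0,0,1],[0,0,0,0,0,0,1]]' | grep -E "tcp|ft"; python3 -c "
from bench import job; print(job.finish_job())"
```

```text
tcp_pos: [0.626, 0.1757, 0.2899]
ft_force: [0.4, 1.0, -0.4]
the job is handed in; nothing more can be done
None
```

I handed the job in at about 53 s (the hand-in returned no verdict): the glass is in the cell with the ring snug on it, the lamp is back flat on the reader, and all three tubes present (1, 3 and 4) have their caps pressed shut.

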